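Slide a tool-tray hanger into the bench rail until it catches

ROBOT

A 6-joint arm with a two-finger parallel gripper is mounted at the origin on the work surface. World frame = base frame: x ahead of the robot, y to its left, z up, the work surface at z = 0. Lengths are in m, angles in rad, forces in N, time in s.
With the tool pointing down it reaches from about 0.35 to 0.775 m from the base axis. Payload 7.3 kg.
Tool frame: the origin (TCP) lies at the very end of the fingers, on their centre line; the grasp point (between the pads) lies 19 mm behind it (robot.tcp_to_grasp is the distance from the TCP to the grasp point, in m); x points along the fingers, y is the direction in which the jaws open and shut, and the axes are right-handed (so a half turn about x gives the same grasp; the last joint's range is limited). The gripper opens to 92 mm and grips with 3 to 60 N. Pads are 19 mm wide; open, the fingers measure 130 mm over their backs; the gripper's body (75 mm by 190 mm) begins 47 mm behind the grasp point.
Start: joints at [-0.146, 0.342, 1.524, -0, 1.275, -0.146], TCP at [0.525, 0, 0.227] pointing down, gripper open.
Joint ranges: [-2.53, 2.53], [-0.77, 2.02], [0.04, 2.7], [-1, 4.14], [0.28, 2.66], [-3.11, 3.11]. Speed limits (rad/s): [2.57, 2.57, 3.14, 3.14, 3.14, 3.14].

INTERFACE

Orientations are given as [roll, pitch, yaw] about the fixed x, y, z axes, in that order (R = Rz(yaw) Ry(pitch) Rx(roll)).
In Python, from cell import robot gives the robot as it stands.
- The arm moves only by the tool move_arm, never from a script. Its argument "increments" is a list of rows, each a list of 4 numbers: the shift along the tool's x, y, z normalised to -1 to 1, where 1 is 40 cm, then the turn about the tool's x normalised to -1 to 1, where 1 is 60 degrees. In form: [[dx, dy, dz, twist], ...]. A call has 1 to 5 rows; each row is the pose to reach, as a shift and turn from the pose commanded when the call began, along the tool's axes at that moment; what a row does not reach only later rows make up. A row lasts 1/8 s, in which the tool goes at most 62.5 mm and 10.7 degrees, less where a joint would pass 70% of its speed; a pose out of reach is approached as far as the arm can. A call with a number of a shift or a turn outside -1 to 1 is refused whole. A call with a gripper value outside its range is refused whole. "gripper" is the closure, from 0 (fully open) to 1 (shut), set as the call begins (left out, the last holds). The fingers move at their own pace and stop on an object; "squeeze" is the grip in N (left out, the last holds). Time passes only in rows, so rows that repeat a pose let the fingers close. It gives the time, the measured TCP pose, the force and the opening at its end, in the units of the state.
- robot.observe(): the state, without advancing time (a new reading comes with each control period).
- robot.read_camera(name): name is "scene" or "side" or "wrist"; returns the picture (420x560x3 uint8, red, green, blue); there is no depth.
- robot.camera_params(name): a dict with "fx", "fy", "cx", "cy" (pixels), "k1" (the pictures are not rectified: a ray, as slopes to the right and down, at radius r is drawn at 1 + k1 r^2 times it, then the intrinsics apply), "R" (3x3) and "t" (3): a world point X has camera coordinates R X + t; the wrist camera has in their place "tool_from_camera" (4x4, takes a point from camera to tool coordinates, whose origin is the TCP and whose axes are the tool frame's). Camera axes: x right, y down, z forward; pixel columns grow to the right and rows downward; lengths in m; the calibration is good to about 2 mm. A picture is of the moment at which its call begins: read the wrist's pose just before it. camera_params takes no time and is no camera call.
- robot.hand_in(): hands the job in, once; it reports no verdict.
The state is a dict: "time": time; "qpos": joint angles; "qvel": joint speeds; "joint_efforts": joint torques, N m; "tool_pos": TCP position; "tool_rot": TCP orientation; "contact_force": force on the tool from outside, world axes, zero at the start; "torque": the same for the moment, N m; "opening": finger opening in m.
Only numpy, scipy, OpenCV 4.12 (cv2) and the standard library are available. Lean on these libraries where they do the work, as an engineer would, in place of code of your own. Each camera call takes 0.05 s, during which the arm holds its last target.

TASK

Pick up the blue tray hanger (the yellow block on top is its grip), put its white runner into the open end of the aluminium bench rail and slide it along until it pushes in the spring buffer and the catch snaps up behind it, then let go. Work gently: do not force the hanger against the rail or drive the buffer to its bottom, and leave the other lab things where they are.

Things in the scene. Friction and masses are not known exactly. Their poses are not given: they have to be found in the camera images.
- hanger_grip (a point): Centre of the yellow grip block on top of the loose blue tray hanger (110 to 210 g). Block 14 (x) x 24 (y) x 50 (z) mm, flat sides; grip it across its 24 mm. At the start the hanger stands on its 60 x 76 x 28 mm tray, whose underside is 155 mm below this point. z points up; the runner sticks out to -x.
- runner (a point): Centre of the hanger's white T-shaped runner: 10 (x) x 50 (y, its ends rounded to a 5 mm radius seen from above) x 22 (z) mm, on a neck 10 mm high and 36 mm long in y that joins it to the web. It lies 36 mm to -x and 40 mm below hanger_grip; same axes. It slides along its y.
- rail_mouth (a point): Centre of the open end of the fixed aluminium C-channel, 175 mm above the bench. It runs 300 mm to this point's -y, inside 13 mm wide (x), 25 mm high (z), walls 4 mm; its 13 mm high slot, for the hanger's neck, faces this point's +x; two posts at -x. A runner inside has the same axes as this point and lies on its y line (play 1.5 mm each way). z up.
- buffer (a joint): Red spring buffer in the rail, on a stop whose place is set anew each time and not given: its free face lies 165 to 225 mm inside the mouth. Value in m: 0 free, grows as the runner's front end pushes it to -y, 0.016 at its hard bottom. It pushes back 1.4 N at first touch and 0.7 N more per mm. The catch snaps up at about 0.005.
- catch (a joint): Sprung catch in the rail's floor: a 24 degree ramp rising 6 mm to an upright face 45 mm before the buffer's free face. Value in m: 0 risen, grows as the runner presses it down (spring 1.8 to 3 N), stays pressed 2 to 7 mm while the runner passes over, then snaps back to 0 behind it and keeps it against the buffer.
- reagent_mid (a point): Bystander: reagent bottle with blue cap, 64 mm diameter, 130 mm high; point at half height.
- tube_rack_mid (a point): Bystander: blue tube rack 70 x 150 x 35 mm with tube caps 10 mm above it; point at half height of the block.
- wash_mid (a point): Bystander: white jar with red cap, 56 mm diameter, 100 mm high; point at half height.
- dish_center (a point): Bystander: clear covered dish, 90 mm diameter, 14 mm high; its centre.

How it is judged:
On the way, in this order (a step that is already met when the one before it is completed fails the run):
1. the runner is inside the rail through its open end (y of runner in the frame of rail_mouth between -0.13 and -0.03 m and x of runner in the frame of rail_mouth between -0.004 and 0.004 m and z of runner in the frame of rail_mouth between -0.004 and 0.004 m), for 0.1 s.
2. the runner presses the buffer and the catch has risen behind it (value of joint buffer above 0.003 m and value of joint catch below 0.0015 m), for 0.2 s.
At the end, for the whole second after the job is handed in: The hanger hangs at rest and upright (within 0.25 rad) by its runner in the rail (within 4 mm of the channel's centre line, more than 130 mm inside), held by the risen catch (within 1.5 mm of fully up) with the buffer still pressed in by more than 3 mm (all of step 2 and y of runner in the frame of rail_mouth below -0.13 m and x of runner in the frame of rail_mouth between -0.004 and 0.004 m and z of runner in the frame of rail_mouth between -0.004 and 0.004 m and angle between hanger_grip's own z axis and vertical below 0.25 rad and linear speed of hanger below 0.02 m/s); the robot touches nothing.
It fails at once if the hanger is forced against the rail with more than 25 N (contact force between hanger and rail above 25 N).
It fails at once if the buffer is driven to its bottom (more than 15 mm in) (value of joint buffer above 0.015 m).
It fails at once if the bottle, rack, jar or dish is moved by more than 20 mm (distance of any of reagent_mid, tube_rack_mid, wash_mid, dish_center from where it was at the start of the episode above 0.02 m).
It also fails if it takes over 64 s, if anything falls off the work surface, if the arm or the gripper's body presses on something with over 40 N, if the wrist force passes 120 N, or if a joint passes its speed limit or range.

## Working session

There is one attempt and no reset: what is moved stays moved. The work goes in short steps, Python scripts to look and compute and a tool call to move; the robot and the scene stay as the last step left them, time stands still between calls to the robot, and variables do not carry over. Pictures are saved under pics/ and viewed, and the job is handed in when it is done.

Besides the shell and the picture viewer there is one more tool, called as name(argument=value, ...), one argument or row to a line, values as JSON. move_arm: Moves the arm, as the interface text tells. Its arguments: {"type":"object","properties":{"increments":{"type":"array","items":{"type":"array","items":{"type":"number"}}},"gripper":{"type":"number"},"squeeze":{"type":"number"}},"required":["increments"]}

```bash
ls; mkdir -p pics; python3 - <<'E'
from cell import robot
import cv2,json
print(robot.observe())
for n in ["scene","side","wrist"]:
    im=robot.read_camera(n); cv2.imwrite(f"pics/{n}0.png",im[:,:,::-1])
    print(n,robot.camera_params(n))
E
```

```text
pics
{'time': 0.0, 'qpos': array([-1.45985101e-01,  3.42713111e-01,  1.52501448e+00,  3.14576925e-06,
        1.27541601e+00, -1.46016442e-01]), 'qvel': array([ 1.08267560e-04, -1.27972750e-03, -7.54864970e-04,  7.33376136e-04,
        5.26501096e-04, -4.92959695e-05]), 'joint_efforts': array([ 7.61924657e-04, -4.31245601e+01, -2.44219762e+01,  7.17750052e-02,
        5.59406646e-02, -1.04314388e-04]), 'tool_pos': array([5.24588269e-01, 9.15852312e-05, 2.26050849e-01]), 'tool_rot': array([-1.7187523 ,  1.56924538,  2.9936671 ]), 'contact_force': array([-0.49541894,  0.0147935 ,  0.16852232]), 'torque': array([ 0.02039429, -0.03787861, -0.0054551 ]), 'opening': 0.09172187984113923}
scene {'fx': 517.1145778279082, 'fy': 517.1145778279082, 'cx': 280.88090239570874, 'cy': 216.3992971507741, 'k1': -0.05338513291584187, 'R': array([[-0.63993694,  0.7684139 , -0.00455976],
       [ 0.54005882,  0.44552522, -0.71403344],
       [-0.54664173, -0.45939891, -0.70009675]]), 't': array([ 0.43373953, -0.21831883,  1.52872799])}
side {'fx': 442.1260818617995, 'fy': 442.1260818617995, 'cx': 282.76506861328494, 'cy': 205.28040759572417, 'k1': -0.03936277458517534, 'R': array([[ 0.98208316, -0.1868458 , -0.02452182],
       [-0.11228644, -0.47569405, -0.87241442],
       [ 0.15134208,  0.85953698, -0.48815137]]), 't': array([-0.6165666 ,  0.16313675,  0.99747075])}
wrist {'fx': 292.56170330364375, 'fy': 292.56170330364375, 'cx': 276.87176865305963, 'cy': 207.07292028780756, 'k1': -0.018795329377087996, 'tool_from_camera': array([[ 7.55397695e-04, -2.66876985e-01,  9.63730307e-01,
        -1.57303425e-01],
       [ 9.99999710e-01,  2.95528621e-04, -7.01988600e-04,
         9.15342837e-04],
       [-9.74652881e-05,  9.63730558e-01,  2.66877131e-01,
        -7.12397459e-02],
       [ 0.00000000e+00,  0.00000000e+00,  0.00000000e+00,
         1.00000000e+00]])}
```

View pics/scene0.png

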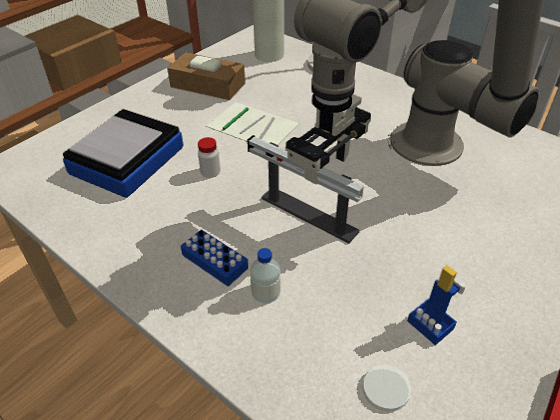

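View pics/side0.png

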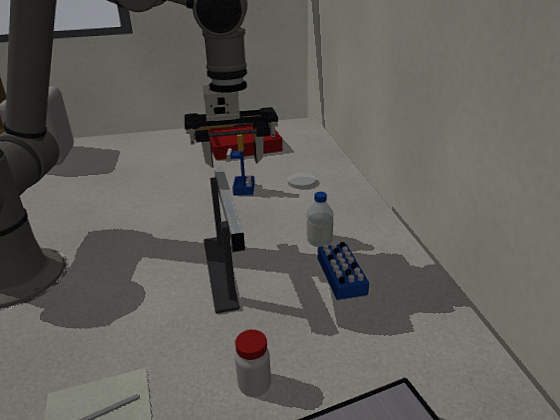

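View pics/wrist0.png

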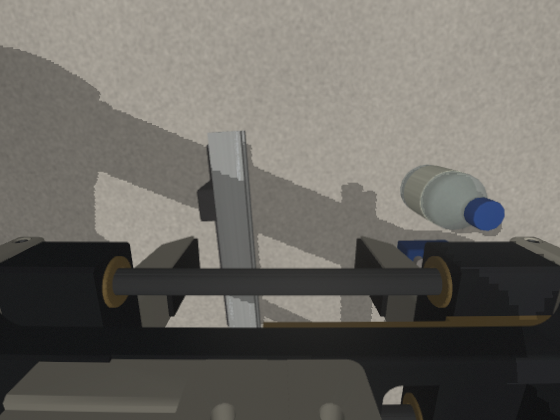

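The scene view shows the hanger at about (440,300) with its yellow grip at (448,278). The rail runs from (250,145) to (362,190), the near right end being the mouth side. Next I'll zoom in and build the helpers.

```bash
cat > h.py <<'E'
import numpy as np, cv2
from scipy.spatial.transform import Rotation as Ro
from cell import robot
def K(p): return np.array([[p['fx'],0,p['cx']],[0,p['fy'],p['cy']],[0,0,1.]])
def cam(name,obs=None):
    p=robot.camera_params(name)
    if name=='wrist':
        T=toolT(obs)@p['tool_from_camera']; R=T[:3,:3].T; t=-R@T[:3,3]
    else: R,t=np.array(p['R']),np.array(p['t'])
    return dict(K=K(p),d=np.array([p['k1'],0,0,0.]),R=R,t=t)
def toolT(o):
    T=np.eye(4); T[:3,:3]=Ro.from_euler('xyz',o['tool_rot']).as_matrix(); T[:3,3]=o['tool_pos']; return T
def ray(c,uv):
    n=cv2.undistortPoints(np.array([[uv]],float),c['K'],c['d'])[0,0]
    d=c['R'].T@np.array([n[0],n[1],1]); return -c['R'].T@c['t'], d/np.linalg.norm(d)
def onz(c,uv,z):
    o,d=ray(c,uv); return o+d*(z-o[2])/d[2]
def tri(*rs):
    A=0;b=0
    for o,d in rs:
        P=np.eye(3)-np.outer(d,d); A=A+P; b=b+P@o
    X=np.linalg.solve(A,b); return X,[1000*np.linalg.norm((np.eye(3)-np.outer(d,d))@(X-o)) for o,d in rs]
def proj(c,X):
    return cv2.projectPoints(np.atleast_2d(X).astype(float),cv2.Rodrigues(c['R'])[0],c['t'],c['K'],c['d'])[0][:,0]
def zoom(img,x0,y0,w,h,f,fn):
    s=cv2.resize(img[y0:y0+h,x0:x0+w],None,fx=f,fy=f,interpolation=cv2.INTER_CUBIC); cv2.imwrite(fn,s)
E
python3 - <<'E'
from h import *
a=cv2.imread('pics/scene0.png');b=cv2.imread('pics/side0.png')
zoom(a,385,250,100,100,6,'pics/s_h.png'); zoom(a,235,120,140,110,5,'pics/s_r.png')
zoom(b,195,125,120,130,5,'pics/d_h.png')
o=robot.observe(); print(toolT(o).round(3))
E
```

```text
[[-0.001  1.    -0.     0.525]
 [ 0.    -0.    -1.     0.   ]
 [-1.    -0.001 -0.     0.226]
 [ 0.     0.     0.     1.   ]]
```

View pics/s_h.png

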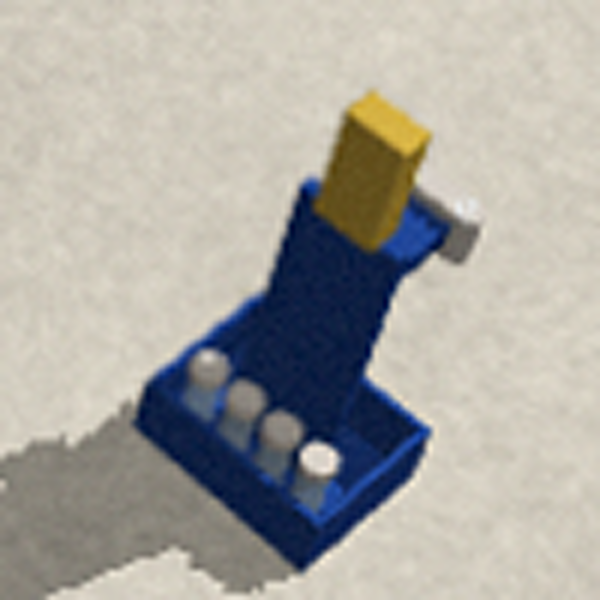

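View pics/s_r.png

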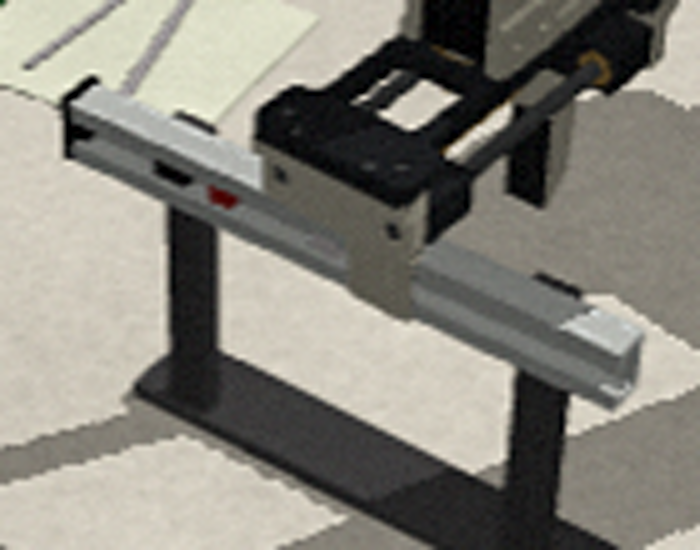

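View pics/d_h.png

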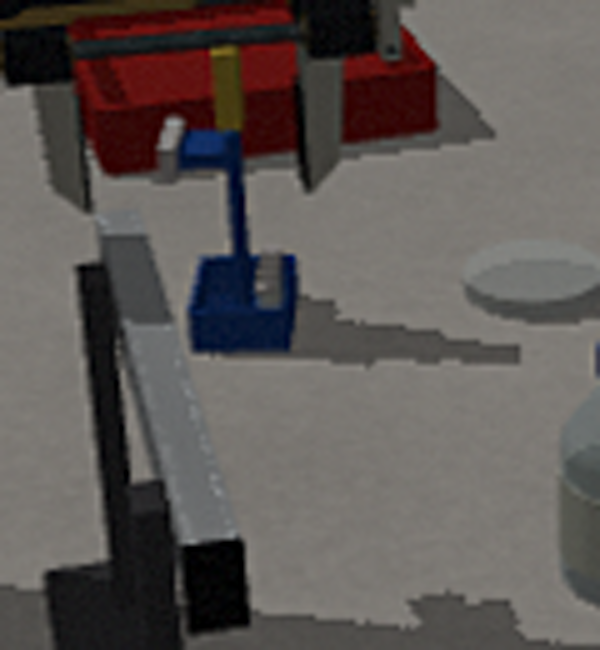

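```bash
python3 - <<'E'
from h import *
a=cv2.imread('pics/wrist0.png')
zoom(a,190,115,90,90,7,'pics/w_r.png')
c=cam('scene'); 
S=lambda u,v:(385+(u+.5)/6-.5,250+(v+.5)/6-.5)
for uv in [(372,90),(432,133),(410,158),(348,112)]: print(onz(c,S(*uv),.18).round(4))
for uv in [(303,572),(433,432),(136,425)]: print('tray',onz(c,S(*uv),0 if uv[0]!=433 else .028).round(4))
R=lambda u,v:(235+(u+.5)/5-.5,120+(v+.5)/5-.5)
for uv in [(643,325),(617,352),(95,80),(70,103)]: print('rail',onz(c,R(*uv),.1915).round(4))
d=cam('side'); D=lambda u,v:(195+(u+.5)/5-.5,125+(v+.5)/5-.5)
for uv in [(212,47),(238,47)]: print('grip side',onz(d,D(*uv),.18).round(4))
for uv in [(185,545),(243,540),(148,235),(103,238)]: print('rail side',onz(d,D(*uv),.1915).round(4))
E
```

```text
[0.5582 0.3035 0.18  ]
[0.5622 0.3258 0.18  ]
[0.5755 0.3251 0.18  ]
[0.571  0.3018 0.18  ]
tray [0.6028 0.3448 0.    ]
tray [0.5447 0.3569 0.028 ]
tray [0.5868 0.2707 0.    ]
rail [0.4786 0.0642 0.1915]
rail [0.5002 0.0653 0.1915]
rail [ 0.4949 -0.2359  0.1915]
rail [ 0.5162 -0.2326  0.1915]
grip side [0.5581 0.3085 0.18  ]
grip side [0.5726 0.3047 0.18  ]
rail side [ 0.4966 -0.2307  0.1915]
rail side [ 0.5171 -0.232   0.1915]
rail side [0.5029 0.0349 0.1915]
rail side [0.4825 0.0367 0.1915]
```

View pics/w_r.png

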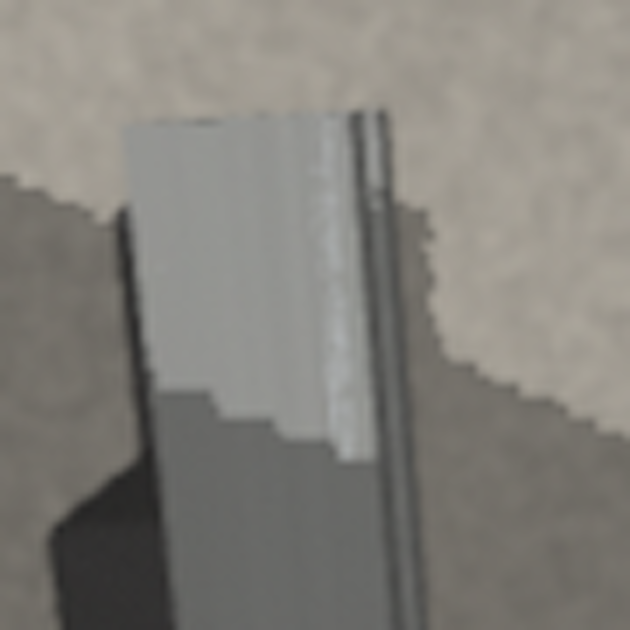

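```bash
python3 - <<'E'
from h import *
o=robot.observe(); c=cam('wrist',o)
W=lambda u,v:(190+(u+.5)/7-.5,115+(v+.5)/7-.5)
for uv in [(123,125),(352,113),(173,610),(392,610)]: print(onz(c,W(*uv),.1915).round(4))
E
```

```text
[0.481  0.0675 0.1915]
[0.5019 0.0685 0.1915]
[0.483  0.0219 0.1915]
[0.5042 0.0219 0.1915]
```

move_arm(
  increments=[
    [0,0.03,-0.15,-0.178],
    [0,0.06,-0.3,-0.35],
    [0,0.08,-0.45,-0.53],
    [0,0.1,-0.55,-0.7],
    [0,0.1,-0.65,-0.85],
  ],
  gripper=0,
)

```text
time: 0.78
tool_pos: [0.565, 0.2616, 0.2261]
tool_rot: [-1.964, 1.57, -2.639]
contact_force: [-0.0, 0.5, 0.8]
opening: 0.0918
```

```bash
python3 - <<'E'
from h import *
o=robot.observe(); im=robot.read_camera('wrist')[:,:,::-1]; cv2.imwrite('pics/w1.png',im)
np.set_printoptions(suppress=True); T=toolT(o); print(T.round(4)); print(proj(cam('wrist',o),[0.567,.314,.18]))
E
```

```text
[[-0.0006  0.6248  0.7808  0.565 ]
 [-0.0003  0.7808 -0.6248  0.2616]
 [-1.     -0.0007 -0.0003  0.2261]
 [ 0.      0.      0.      1.    ]]
[[336.48954112 184.39674735]]
```

View pics/w1.png

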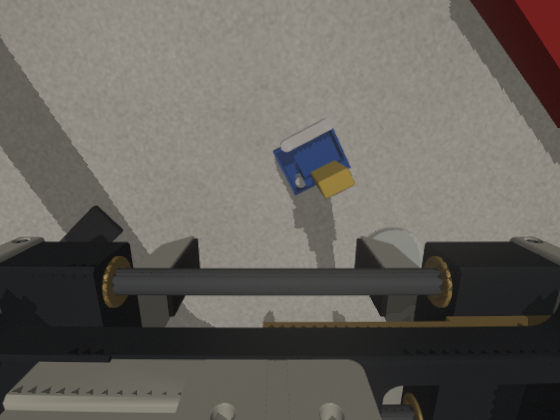

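```bash
python3 - <<'E'
from h import *
im=cv2.imread('pics/w1.png'); zoom(im,265,105,100,100,7,'pics/w1z.png')
E
```

```text
(no output)
```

View pics/w1z.png

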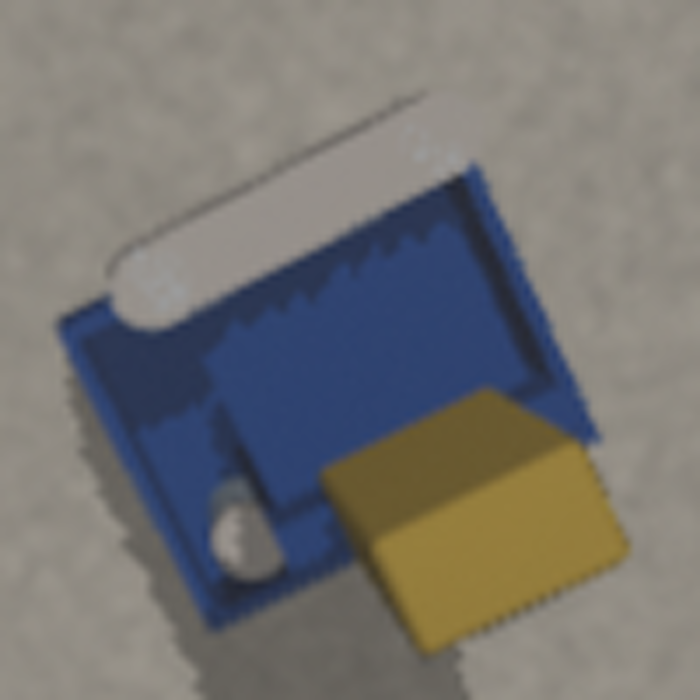

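```bash
python3 - <<'E'
from h import *
# pose stayed at the printed state
o=dict(tool_pos=[0.565,.2616,.2261],tool_rot=robot.observe()['tool_rot']); c=cam('wrist',o)
W=lambda u,v:(265+(u+.5)/7-.5,105+(v+.5)/7-.5)
P=[onz(c,W(*u),.18) for u in [(373,540),(580,442),(630,548),(427,654)]]
for p in P: print(p.round(4))
C=np.mean(P,0); e=(P[1]-P[0]+P[2]-P[3])/2; print('C',C.round(4),np.linalg.norm(e),'psi',np.arctan2(-e[0],e[1]))
a,b=[onz(c,W(*u),.126) for u in [(190,315),(465,175)]]; e=b-a; print(a,b,'psi',np.arctan2(-e[0],e[1]))
cs=cam('scene');cd=cam('side'); print(proj(cs,C),proj(cd,C))
T=toolT(o); psi=-0.2
print('delta tool', T[:3,:3].T@(np.array([C[0],C[1],.226])-T[:3,3])/.4)
print('toolyaw psi', np.arctan2(-T[0,1],T[1,1]))
E
```

```text
[0.5568 0.3049 0.18  ]
[0.5616 0.327  0.18  ]
[0.5735 0.3249 0.18  ]
[0.5698 0.3023 0.18  ]
C [0.5654 0.3147 0.18  ] 0.022707346080035558 psi -0.18749985124677598
[0.53253107 0.30367597 0.126     ] [0.53985183 0.34026099 0.126     ] psi -0.19749434321347298
[[450.30822135 269.86347886]] [[239.34190358 133.03795346]]
delta tool [ 0.00059923  0.1051644  -0.081219  ]
toolyaw psi -0.6657318151253329
```

move_arm(
  increments=[
    [0,0.05,-0.04,-0.17],
    [0,0.105,-0.081,-0.34],
    [0,0.105,-0.081,-0.448],
    [0,0.105,-0.081,-0.448],
    [0,0.105,-0.081,-0.448],
  ],
)

```text
time: 1.45
tool_pos: [0.5663, 0.3127, 0.2266]
tool_rot: [-2.246, 1.57, -2.461]
contact_force: [-0.4, -0.2, -0.0]
opening: 0.0917
```

```bash
python3 - <<'E'
from h import *
np.set_printoptions(suppress=True)
o=robot.observe(); im=robot.read_camera('wrist')[:,:,::-1]; cv2.imwrite('pics/w2.png',im);im=robot.read_camera('scene')[:,:,::-1]; cv2.imwrite('pics/s2.png',im)
T=toolT(o); print(T.round(4)); print(np.arctan2(-T[0,1],T[1,1]))
E
```

```text
[[-0.0003  0.2127  0.9771  0.5663]
 [-0.0002  0.9771 -0.2127  0.3127]
 [-1.     -0.0003 -0.0002  0.2266]
 [ 0.      0.      0.      1.    ]]
-0.21438181962076
```

View pics/w2.png

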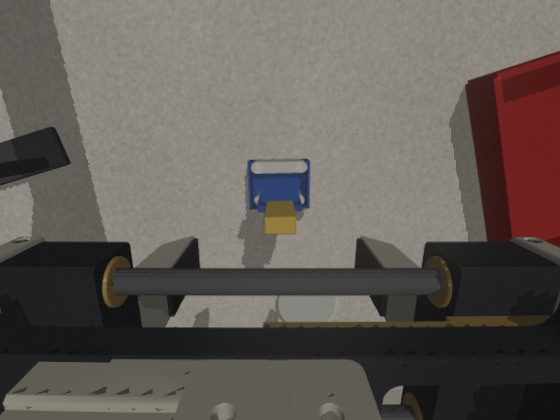

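View pics/s2.png

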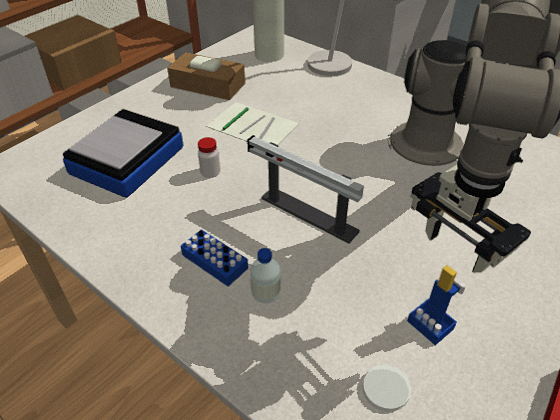

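```bash
python3 - <<'E'
from h import *
o=robot.observe(); T=toolT(o);print(o['tool_pos'],np.arctan2(-T[0,1],T[1,1]))
print(proj(cam('scene'),[o['tool_pos'],[0.5655,.3146,.18]]),proj(cam('wrist',o),[o['tool_pos'],[0.5655,.3146,.18]]))
im=cv2.imread('pics/w2.png'); zoom(im,240,150,80,95,7,'pics/w2z.png')
im=cv2.imread('pics/s2.png'); zoom(im,235,120,140,110,5,'pics/s2r.png')
E
```

```text
[0.56635373 0.3126138  0.22677122] -0.2137259139358466
[[454.89996807 252.77367792]
 [450.21780916 269.84640185]] [[277.53591587 252.3071248 ]
 [279.78077124 224.33259566]]
```

View pics/w2z.png

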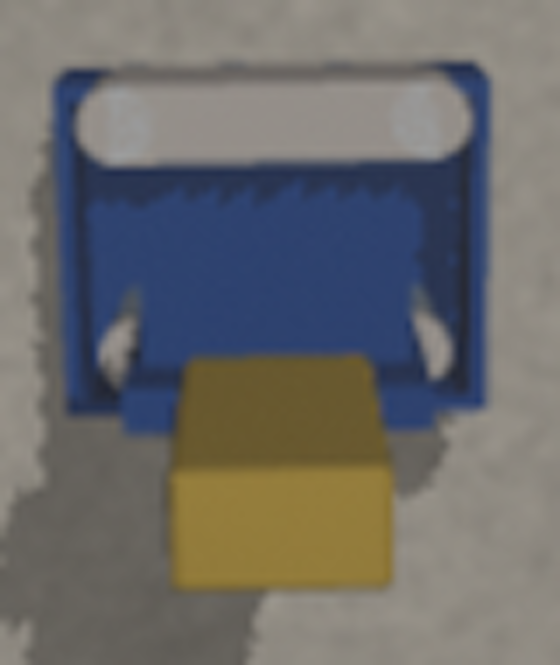

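View pics/s2r.png

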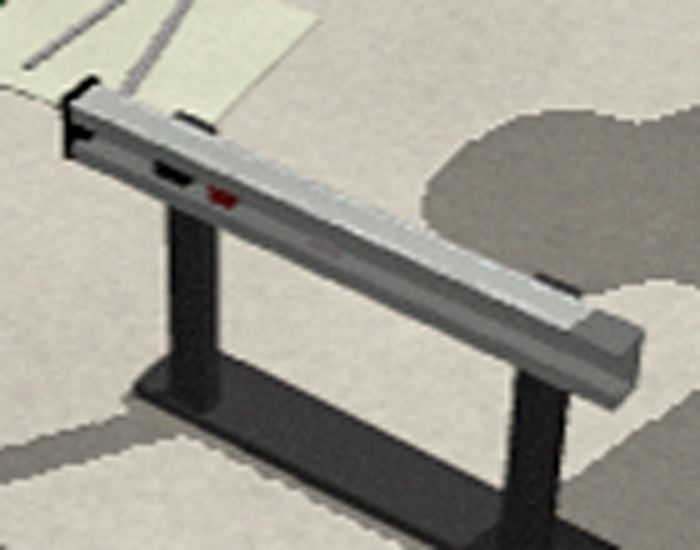

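move_arm(
  increments=[
    [0.02,0,0,0],
    [0.05,0,0,0],
    [0.05,0,0,0],
    [0.05,0,0,0],
  ],
)

```text
time: 2.05
tool_pos: [0.5663, 0.3131, 0.2066]
tool_rot: [-2.464, 1.571, -2.676]
contact_force: [-0.6, -0.4, 0.7]
opening: 0.0921
```

```bash
python3 - <<'E'
from h import *
o=robot.observe(); T=toolT(o);print(o['tool_pos'],np.arctan2(-T[0,1],T[1,1]))
print((T[:3,:3].T@(np.array([.5655,.3146,.138])-T[:3,3])/.4).round(4))
# rail details in scene, no shadow of gripper
c=cam('scene'); R=lambda u,v:(235+(u+.5)/5-.5,120+(v+.5)/5-.5)
for uv in [(645,328),(622,357),(98,82),(74,104)]: print('rail',onz(c,R(*uv),.1915).round(4))
E
```

```text
[0.566262   0.31306387 0.20660687] -0.21161201225592513
[ 0.1715  0.0034 -0.0026]
rail [0.4797 0.066  0.1915]
rail [0.5016 0.0687 0.1915]
rail [ 0.4952 -0.2337  0.1915]
rail [ 0.5156 -0.2306  0.1915]
```

move_arm(
  increments=[
    [0.06,0.0034,-0.0026,-0.015],
    [0.12,0.0034,-0.0026,-0.015],
    [0.16,0.0034,-0.0026,-0.015],
    [0.1715,0.0034,-0.0026,-0.015],
    [0.1715,0.0034,-0.0026,-0.015],
  ],
)

```text
time: 2.68
tool_pos: [0.5658, 0.3147, 0.1385]
tool_rot: [0.499, 1.57, 0.303]
contact_force: [0.4, -1.3, 0.9]
opening: 0.0918
```

```bash
python3 - <<'E'
from h import *
o=robot.observe(); T=toolT(o);print(o['tool_pos'],np.arctan2(-T[0,1],T[1,1]),o['contact_force'])
im=robot.read_camera('wrist')[:,:,::-1]; cv2.imwrite('pics/w3.png',im)
im=robot.read_camera('side')[:,:,::-1]; zoom(im,195,125,120,130,5,'pics/d3.png')
E
```

```text
[0.56582953 0.31469926 0.13854168] -0.19586036476195878 [ 0.43760037 -1.34809802  0.93600554]
```

View pics/w3.png

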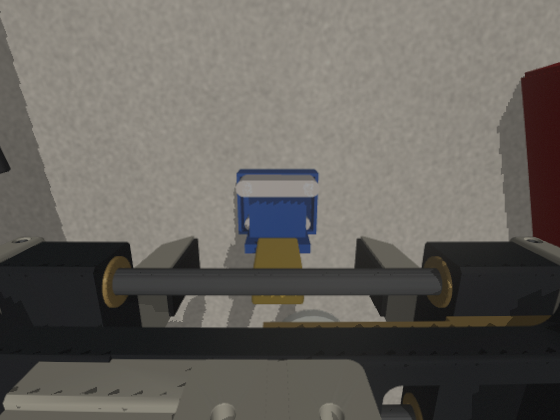

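View pics/d3.png

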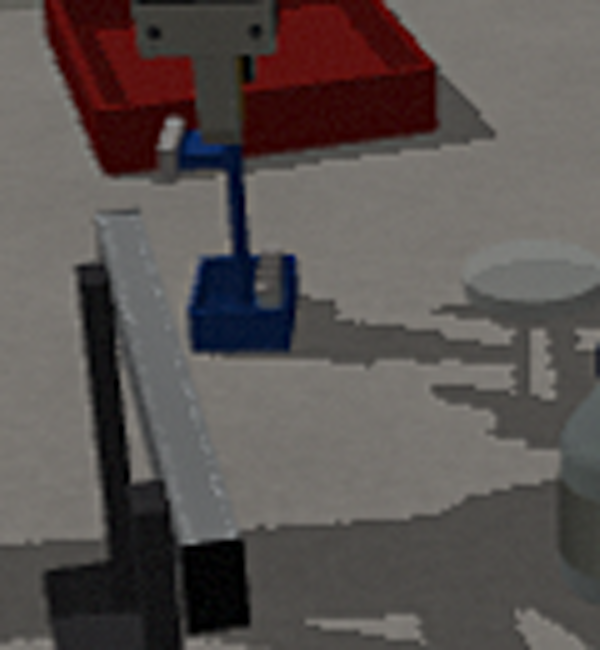

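move_arm(
  increments=[
    [0,0,0,0],
    [0,0,0,0],
    [0,0,0,0],
    [0,0,0,0],
    [0,0,0,0],
  ],
  gripper=1,
  squeeze=20,
)

```text
time: 3.4
tool_pos: [0.5655, 0.3146, 0.1381]
tool_rot: [0.127, 1.571, -0.069]
contact_force: [-0.2, 0.6, 0.7]
opening: 0.0463
```

move_arm(
  increments=[
    [0,0,0,0],
    [0,0,0,0],
  ],
)

```text
time: 3.65
tool_pos: [0.5655, 0.3146, 0.1381]
tool_rot: [-1.871, 1.571, -2.067]
contact_force: [-0.1, 0.4, -0.3]
opening: 0.0267
```

```bash
python3 - <<'E'
from h import *
o=robot.observe(); T=toolT(o);print(o['tool_pos'],np.arctan2(-T[0,1],T[1,1]),o['contact_force'],o['opening'])
im=robot.read_camera('wrist')[:,:,::-1]; cv2.imwrite('pics/w4.png',im)
E
```

```text
[0.56551457 0.31458164 0.13809808] -0.1958311066372967 [-0.10419161  0.39087711 -0.25273679] 0.026723042607241048
```

View pics/w4.png

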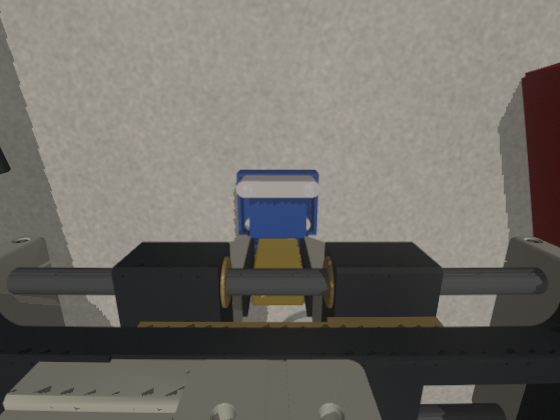

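Nearly closed; I'll let it finish, then lift a little.

move_arm(
  increments=[
    [0,0,0,0],
    [0,0,0,0],
    [0,0,0,0],
  ],
)

```text
time: 4.08
tool_pos: [0.5655, 0.3146, 0.1381]
tool_rot: [-1.962, 1.571, -2.158]
contact_force: [0.5, -0.3, -1.2]
opening: 0.0241
```

move_arm(
  increments=[
    [-0.02,0,0,0],
    [-0.08,0,0,0],
    [-0.16,0,0,0],
    [-0.2375,0,0,0],
    [-0.2375,0,0,0],
  ],
)

```text
time: 4.7
tool_pos: [0.5667, 0.3151, 0.2362]
tool_rot: [0.578, 1.565, 0.382]
contact_force: [0.4, 0.1, -2.4]
opening: 0.024
```

```bash
python3 - <<'E'
from h import *
o=robot.observe(); T=toolT(o);print(o['tool_pos'],np.arctan2(-T[0,1],T[1,1]),o['contact_force'],o['torque'],o['opening'])
im=robot.read_camera('wrist')[:,:,::-1]; cv2.imwrite('pics/w5.png',im)
im=robot.read_camera('scene')[:,:,::-1]; cv2.imwrite('pics/s5.png',im)
E
```

```text
[0.56669653 0.31510814 0.2361838 ] -0.19575875645715468 [ 0.38005871  0.06283937 -2.36034386] [ 0.05656552 -0.11118468 -0.04853324] 0.023961514142449285
```

View pics/w5.png

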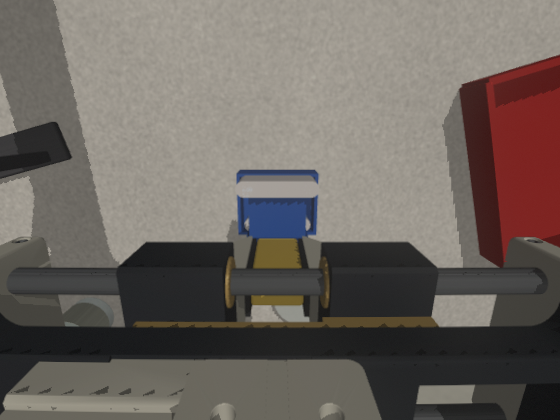

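View pics/s5.png

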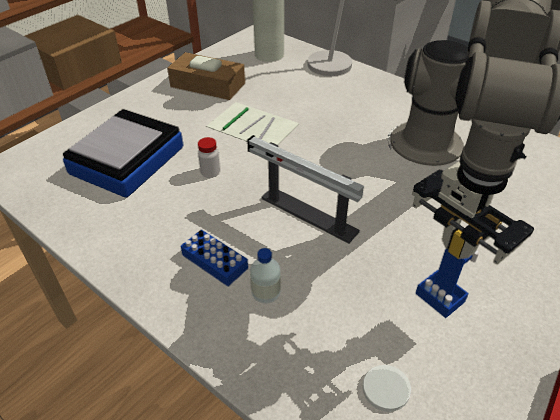

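```bash
cat >> h.py <<'E'
M=np.array([.4911,.0675,.175]); PSI=.0495
def inc(x,y,z,psi,o=None):
    o=o or robot.observe(); T=toolT(o); p=np.arctan2(-T[0,1],T[1,1])
    print('inc',(T[:3,:3].T@(np.array([x,y,z])-T[:3,3])/.4).round(4),'twist',round(-np.degrees(psi-p)/60,4),'now',T[:3,3].round(4),p.round(4),o['contact_force'].round(1))
def target(s,off=(0,0,0)):  # TCP pos for runner centre s m outside mouth
    d=np.array([-np.sin(PSI),np.cos(PSI),0]);n=np.array([np.cos(PSI),np.sin(PSI),0])
    g=M+s*d+.036*n; g[2]+=.04-.017; return g
E
python3 - <<'E'
from h import *
g=target(.08); print(g); inc(*g[:2],.2061,PSI)
E
```

```text
[0.52309752 0.14918328 0.198     ]
inc [ 0.0657 -0.4257 -0.0227] twist -0.2342 now [0.5652 0.3144 0.2323] -0.1958 [-1.  -0.6 -2.5]
```

move_arm(
  increments=[
    [0.02,-0.06,-0.004,-0.04],
    [0.05,-0.18,-0.01,-0.11],
    [0.0657,-0.3,-0.016,-0.18],
    [0.0657,-0.39,-0.021,-0.2342],
    [0.0657,-0.4257,-0.0227,-0.2342],
  ],
)

```text
time: 5.42
tool_pos: [0.5223, 0.1476, 0.2053]
tool_rot: [-3.007, 1.568, -2.959]
contact_force: [0.3, 1.5, -1.2]
opening: 0.0238
```

move_arm(
  increments=[
    [0,0,0,0],
    [0,0,0,0],
    [0,0,0,0],
  ],
)

```text
time: 5.8
tool_pos: [0.5236, 0.1504, 0.2066]
tool_rot: [1.733, 1.571, 1.783]
contact_force: [0.3, 0.7, -1.5]
opening: 0.0238
```

```bash
python3 - <<'E'
from h import *
im=robot.read_camera('wrist')[:,:,::-1]; cv2.imwrite('pics/w6.png',im)
g=target(.045); inc(*g,PSI)
E
```

```text
inc [ 0.0216 -0.0902 -0.0014] twist 0.0009 now [0.5236 0.1503 0.2066] 0.0505 [-0.1  0.5 -1.6]
```

View pics/w6.png

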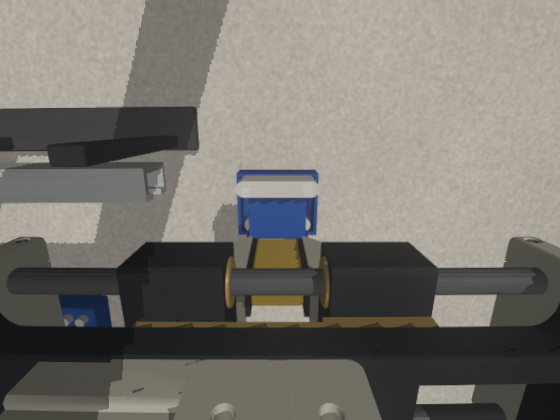

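```bash
python3 - <<'E'
from h import *
im=cv2.imread('pics/w6.png'); zoom(im,90,150,100,70,7,'pics/w6a.png'); zoom(im,225,160,110,50,7,'pics/w6b.png')
E
```

```text
(no output)
```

View pics/w6a.png

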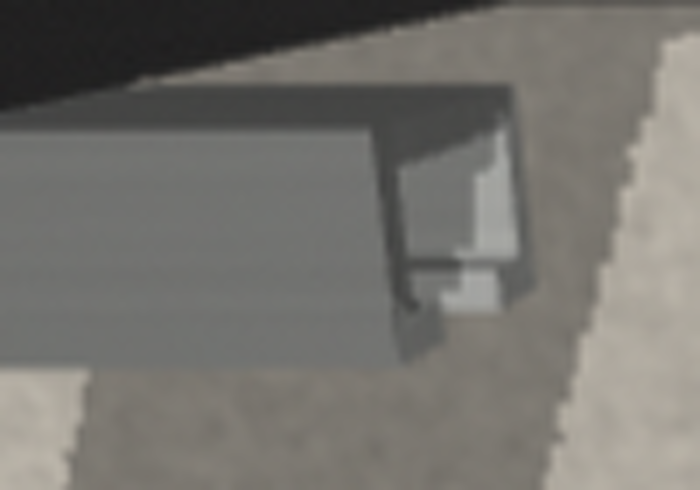

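View pics/w6b.png

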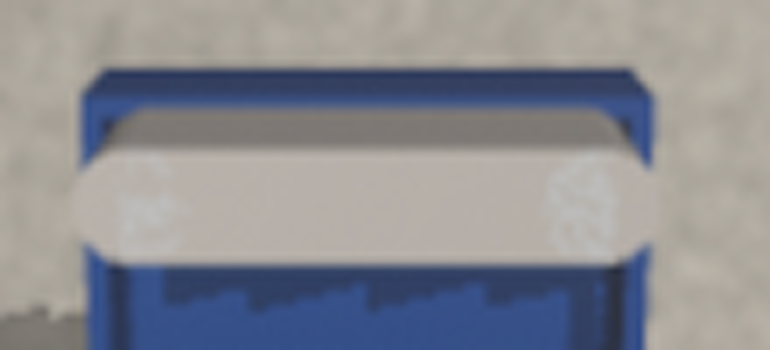

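```bash
python3 - <<'E'
from h import *
np.set_printoptions(suppress=True)
o=robot.observe(); T=toolT(o); c=cam('wrist',o)
A=lambda u,v:(90+(u+.5)/7-.5,150+(v+.5)/7-.5)
B=lambda u,v:(225+(u+.5)/7-.5,160+(v+.5)/7-.5)
def tf(X): return ((T[:3,:3].T@(X-T[:3,3]))*1000).round(2)
for uv in [(20,130),(372,129),(20,367),(400,366)]: X=onz(c,A(*uv),.1915); print('rail',X.round(4),tf(X))
for uv in [(150,149),(600,149),(130,265),(600,265),(75,205),(657,205)]: X=onz(c,B(*uv),T[2,3]-.012); print('run',X.round(4),tf(X))
# inner far/bottom mouth edges: bottom outer right-back corner
for uv in [(512,87),(533,285)]: X=onz(c,A(*uv),.1585); print('railbot',X.round(4),tf(X))
E
```

```text
rail [0.4819 0.0378 0.1915] [  15.12 -110.2   -47.31]
rail [0.4804 0.068  0.1915] [ 15.12 -80.04 -47.32]
rail [0.5028 0.0354 0.1915] [  15.12 -113.67  -26.54]
rail [0.501  0.069  0.1915] [ 15.12 -80.09 -26.62]
run [0.4845 0.1296 0.1946] [ 12.   -18.7  -40.12]
run [0.4825 0.1672 0.1946] [ 12.    18.98 -40.12]
run [0.4945 0.1281 0.1946] [ 12.   -20.68 -30.13]
run [0.4925 0.168  0.1946] [ 12.    19.28 -30.13]
run [0.4896 0.1234 0.1946] [ 12.   -25.16 -35.34]
run [0.4871 0.1724 0.1946] [ 12.    23.93 -35.34]
railbot [0.4807 0.0674 0.1585] [ 48.12 -80.6  -46.96]
railbot [0.501  0.0685 0.1585] [ 48.12 -80.51 -26.71]
```

move_arm(
  increments=[
    [0.01,-0.03,-0.0046,0],
    [0.0215,-0.07,-0.0046,0],
    [0.0215,-0.0875,-0.0046,0],
    [0.0215,-0.0875,-0.0046,0],
    [0.0215,-0.0875,-0.0046,0],
  ],
)

```text
time: 6.48
tool_pos: [0.5235, 0.1143, 0.1984]
tool_rot: [0.409, 1.57, 0.458]
contact_force: [-0.3, -0.2, -1.6]
opening: 0.0238
```

```bash
python3 - <<'E'
from h import *
o=robot.observe(); T=toolT(o); print(T[:3,3],np.arctan2(-T[0,1],T[1,1]),o['contact_force'])
im=robot.read_camera('wrist')[:,:,::-1]; cv2.imwrite('pics/w7.png',im)
zoom(im,140,150,200,70,4,'pics/w7a.png')
im=robot.read_camera('scene')[:,:,::-1]; zoom(im,310,120,140,110,5,'pics/s7.png')
im=robot.read_camera('side')[:,:,::-1]; zoom(im,185,120,100,100,6,'pics/d7.png')
E
```

```text
[0.52352588 0.11429628 0.19843069] 0.04907942505104569 [-0.3105909  -0.19035625 -1.55588354]
```

View pics/w7a.png

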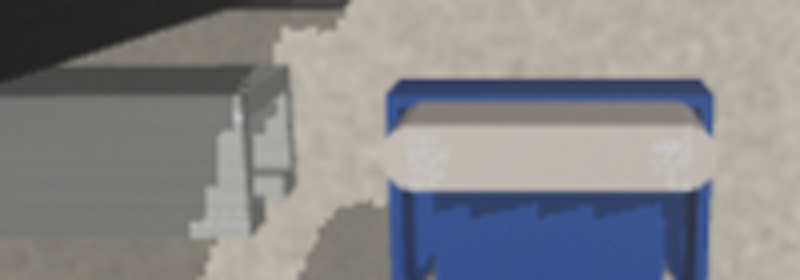

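View pics/s7.png

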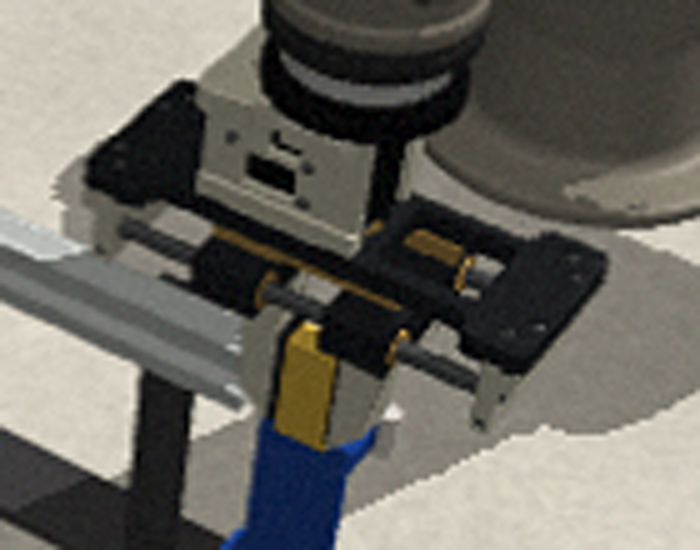

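View pics/d7.png

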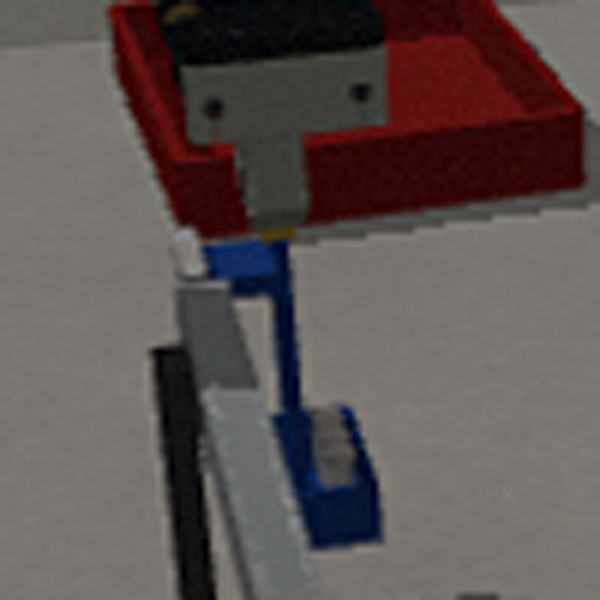

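```bash
python3 - <<'E'
from h import *
np.set_printoptions(suppress=True)
o=robot.observe(); T=toolT(o); c=cam('wrist',o); print(T[:3,3])
im=cv2.imread('pics/w7.png')
A=lambda u,v:(140+(u+.5)/4-.5,150+(v+.5)/4-.5)
def tf(X): return ((T[:3,:3].T@(X-T[:3,3]))*1000).round(2)
for uv in [(20,95),(238,95),(20,236),(250,235)]: X=onz(c,A(*uv),.1915); print('rail',tf(X))
for uv in [(293,187)]: X=onz(c,A(*uv),.1585); print('railbot',tf(X))
for uv in [(430,125),(680,125),(430,191),(680,191),(384,158),(717,158)]: X=onz(c,A(*uv),T[2,3]-.012); print('run',tf(X))
E
```

```text
[0.52342462 0.11459678 0.19835765]
rail [  6.84 -75.5  -45.4 ]
rail [  6.84 -44.53 -45.36]
rail [  6.84 -77.99 -24.66]
rail [  6.85 -44.22 -24.81]
railbot [ 39.85 -44.93 -24.17]
run [ 11.99 -18.04 -40.11]
run [ 11.99  18.59 -40.11]
run [ 11.99 -18.31 -30.17]
run [ 11.99  18.89 -30.17]
run [ 11.99 -24.97 -35.18]
run [ 11.99  24.2  -35.18]
```

move_arm(
  increments=[
    [0.0008,-0.015,0,0],
    [0.0008,-0.03,0,0],
    [0.0008,-0.045,0,0],
    [0.0008,-0.055,0,0],
    [0.0008,-0.0625,0,0],
  ],
)

```text
time: 7.25
tool_pos: [0.5247, 0.089, 0.1979]
tool_rot: [0.458, 1.571, 0.507]
contact_force: [0.4, 0.3, -1.6]
opening: 0.0241
```

```bash
python3 - <<'E'
from h import *
o=robot.observe(); T=toolT(o); print(T[:3,3],np.arctan2(-T[0,1],T[1,1]),o['contact_force'],o['torque'])
im=robot.read_camera('wrist')[:,:,::-1]; cv2.imwrite('pics/w8.png',im)
zoom(im,140,150,200,90,4,'pics/w8a.png')
E
```

```text
[0.52465128 0.08896914 0.19793667] 0.04910841902685871 [ 0.36284236  0.25149531 -1.58734174] [ 0.13358704 -0.08818661 -0.02142399]
```

View pics/w8a.png

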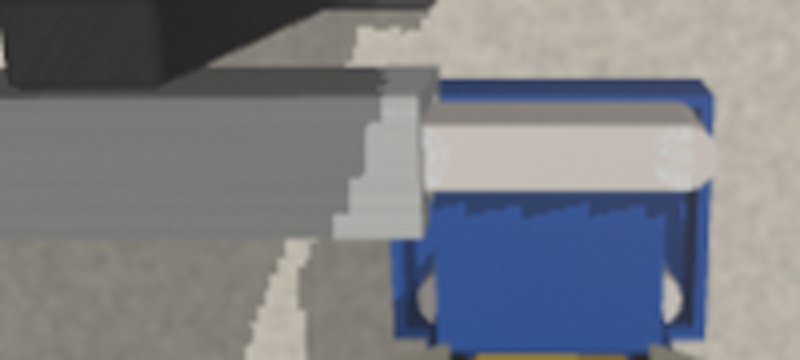

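move_arm(
  increments=[
    [0,-0.015,0,0],
    [0,-0.03,0,0],
    [0,-0.045,0,0],
    [0,-0.06,0,0],
    [0,-0.075,0,0],
  ],
)

```text
time: 7.92
tool_pos: [0.5261, 0.0589, 0.1979]
tool_rot: [-0.304, 1.571, -0.255]
contact_force: [-0.4, 0.1, -1.1]
opening: 0.0237
```

move_arm(
  increments=[
    [0,-0.015,0,0],
    [0,-0.03,0,0],
    [0,-0.045,0,0],
    [0,-0.06,0,0],
    [0,-0.075,0,0],
  ],
)

```text
time: 8.55
tool_pos: [0.5276, 0.029, 0.1979]
tool_rot: [-0.042, 1.571, 0.008]
contact_force: [-0.8, -0.5, -1.7]
opening: 0.0243
```

```bash
python3 - <<'E'
from h import *
o=robot.observe(); T=toolT(o); print(T[:3,3],np.arctan2(-T[0,1],T[1,1]),o['contact_force'],o['torque'])
d=np.array([-np.sin(PSI),np.cos(PSI),0]);n=np.array([np.cos(PSI),np.sin(PSI),0])
print('s',(T[:3,3]-M)@d,'x',(T[:3,3]-M)@n)
im=robot.read_camera('wrist')[:,:,::-1]; cv2.imwrite('pics/w9.png',im)
im=robot.read_camera('scene')[:,:,::-1]; zoom(im,235,100,160,120,5,'pics/s9.png')
E
```

```text
[0.52761337 0.02902072 0.19794728] 0.04947390953065266 [-0.78318659 -0.47407973 -1.67573737] [ 0.16303466 -0.04276321  0.02214437]
s -0.040238822695399586 x 0.03456470298869479
```

View pics/w9.png

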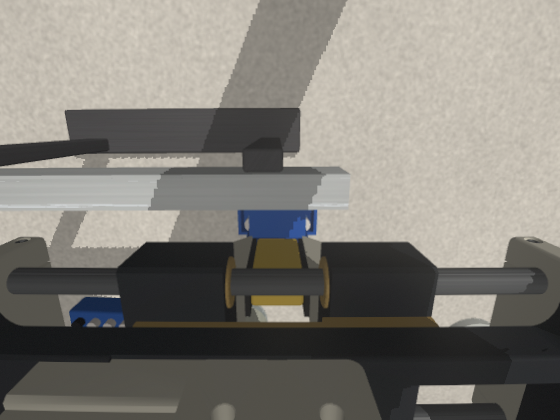

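View pics/s9.png

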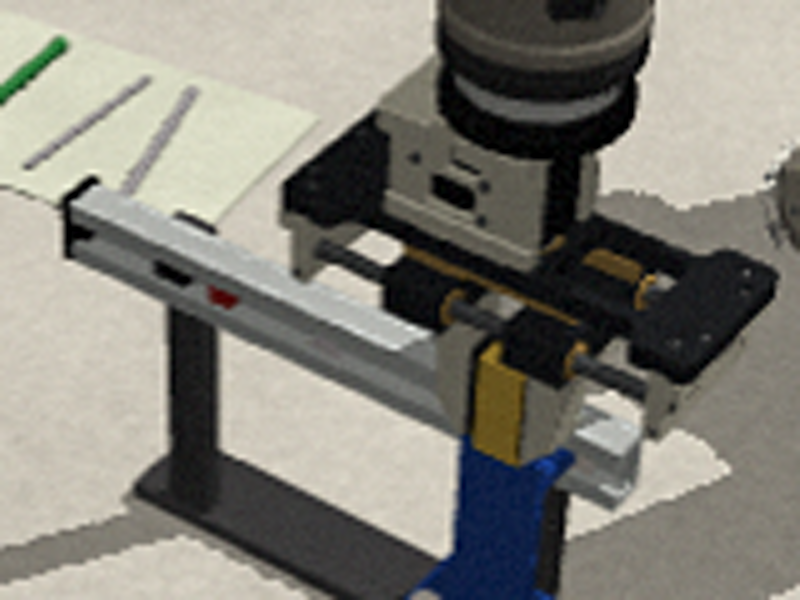

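```bash
python3 - <<'E'
from h import *
np.set_printoptions(suppress=True)
c=cam('scene'); d=np.array([-np.sin(PSI),np.cos(PSI),0]);n=np.array([np.cos(PSI),np.sin(PSI),0])
a=cv2.imread('pics/s2.png'); zoom(a,255,140,60,50,12,'pics/s2b.png')
R=lambda u,v:(235+(u+.5)/5-.5,120+(v+.5)/5-.5)
o_=-c['R'].T@c['t']
for uv in [(240,190),(230,206),(207,186),(216,205),(155,162),(193,172),(305,240),(345,255)]:
  for xo in (.0,.0065,.0105):
    o,r=ray(c,R(*uv)); X=o+r*((M+xo*n-o)@n)/(r@n); print(uv,xo,'s',((X-M)@d).round(4),'z',X[2].round(4))
E
```

```text
(240, 190) 0.0 s -0.2084 z 0.1763
(240, 190) 0.0065 s -0.2035 z 0.1826
(240, 190) 0.0105 s -0.2005 z 0.1865
(230, 206) 0.0 s -0.2143 z 0.1641
(230, 206) 0.0065 s -0.2094 z 0.1706
(230, 206) 0.0105 s -0.2063 z 0.1745
(207, 186) 0.0 s -0.2277 z 0.1697
(207, 186) 0.0065 s -0.2227 z 0.1761
(207, 186) 0.0105 s -0.2196 z 0.18
(216, 205) 0.0 s -0.2225 z 0.1608
(216, 205) 0.0065 s -0.2175 z 0.1673
(216, 205) 0.0105 s -0.2144 z 0.1713
(155, 162) 0.0 s -0.2587 z 0.1696
(155, 162) 0.0065 s -0.2534 z 0.176
(155, 162) 0.0105 s -0.2501 z 0.18
(193, 172) 0.0 s -0.2359 z 0.1741
(193, 172) 0.0065 s -0.2308 z 0.1805
(193, 172) 0.0105 s -0.2276 z 0.1844
(305, 240) 0.0 s -0.1711 z 0.1646
(305, 240) 0.0065 s -0.1666 z 0.1711
(305, 240) 0.0105 s -0.1638 z 0.175
(345, 255) 0.0 s -0.1487 z 0.1667
(345, 255) 0.0065 s -0.1443 z 0.1731
(345, 255) 0.0105 s -0.1417 z 0.1771
```

View pics/s2b.png

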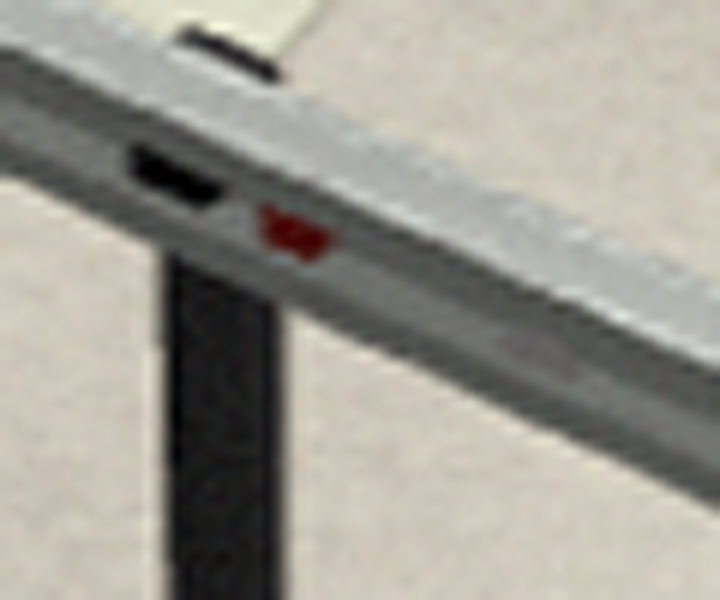

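move_arm(
  increments=[
    [0,-0.019,0,0],
    [0,-0.038,0,0],
    [0,-0.056,0,0],
    [0,-0.075,0,0],
    [0,-0.094,0,0],
  ],
)

```text
time: 9.28
tool_pos: [0.5295, -0.0087, 0.1979]
tool_rot: [-0.386, 1.571, -0.336]
contact_force: [0.3, 0.2, -1.0]
opening: 0.0238
```

move_arm(
  increments=[
    [0,-0.019,0,0],
    [0,-0.038,0,0],
    [0,-0.056,0,0],
    [0,-0.075,0,0],
    [0,-0.085,0,0],
  ],
)

```text
time: 9.9
tool_pos: [0.5312, -0.0426, 0.1979]
tool_rot: [-0.194, 1.571, -0.145]
contact_force: [-0.0, 0.1, -1.6]
opening: 0.0242
```

```bash
cat >> h.py <<'E'
def st():
    o=robot.observe(); T=toolT(o)
    d=np.array([-np.sin(PSI),np.cos(PSI),0]);n=np.array([np.cos(PSI),np.sin(PSI),0])
    f=o['contact_force']
    print('t',round(o['time'],2),'s',((T[:3,3]-M)@d).round(4),'x',((T[:3,3]-M)@n).round(4),'z',T[2,3].round(4),'psi',np.arctan2(-T[0,1],T[1,1]).round(4),'F along',(f@d).round(2),'n',(f@n).round(2),'z',f[2].round(2),'tq',o['torque'].round(2),'op',o['opening'])
E
python3 -c "
from h import *
st()"
```

```text
t 9.9 s -0.112 x 0.0346 z 0.1979 psi 0.0491 F along 0.07 n -0.01 z -1.62 tq [ 0.09 -0.04 -0.01] op 0.024157755954361305
```

move_arm(
  increments=[
    [0,-0.01,0,0],
    [0,-0.02,0,0],
    [0,-0.03,0,0],
    [0,-0.04,0,0],
    [0,-0.05,0,0],
  ],
)

```text
time: 10.52
tool_pos: [0.5321, -0.0619, 0.198]
tool_rot: [1.371, 1.57, 1.42]
contact_force: [-0.0, 3.7, -0.2]
opening: 0.0239
```

```bash
python3 -c "
from h import *
st()"
```

```text
t 10.53 s -0.1313 x 0.0346 z 0.198 psi 0.0493 F along 3.72 n 0.14 z -0.19 tq [ 0.65 -0.03 -0.07] op 0.02393401434041333
```

move_arm(
  increments=[
    [0,-0.01,0,0],
    [0,-0.02,0,0],
    [0,-0.03,0,0],
    [0,-0.04,0,0],
    [0,-0.05,0,0],
  ],
)

```text
time: 11.15
tool_pos: [0.5331, -0.0825, 0.198]
tool_rot: [-0.828, 1.571, -0.778]
contact_force: [0.3, 1.6, 0.1]
opening: 0.0238
```

```bash
python3 -c "
from h import *
st()"
```

```text
t 11.15 s -0.1519 x 0.0346 z 0.198 psi 0.0494 F along 1.62 n 0.35 z 0.15 tq [0.44 0.04 0.01] op 0.023799705138012384
```

move_arm(
  increments=[
    [0,-0.01,0,0],
    [0,-0.02,0,0],
    [0,-0.03,0,0],
    [0,-0.04,0,0],
    [0,-0.05,0,0],
  ],
)

```text
time: 11.78
tool_pos: [0.5341, -0.1023, 0.1979]
tool_rot: [0.409, 1.571, 0.458]
contact_force: [-0.5, 1.7, 0.8]
opening: 0.0241
```

```bash
python3 -c "
from h import *
st()
im=robot.read_camera('scene')[:,:,::-1]; zoom(im,235,100,160,120,5,'pics/s10.png')"
```

```text
t 11.78 s -0.1717 x 0.0345 z 0.1979 psi 0.0494 F along 1.75 n -0.44 z 0.82 tq [ 0.49  0.08 -0.05] op 0.024080144851492853
```

View pics/s10.png

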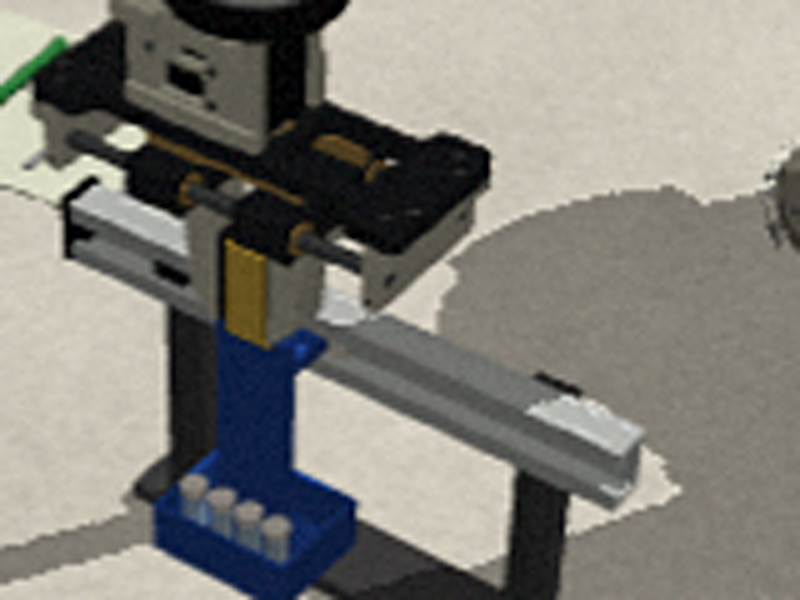

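move_arm(
  increments=[
    [0,-0.0025,0,0],
    [0,-0.005,0,0],
    [0,-0.0075,0,0],
    [0,-0.01,0,0],
    [0,-0.0125,0,0],
  ],
)

```text
time: 12.45
tool_pos: [0.5343, -0.1071, 0.1979]
tool_rot: [0.332, 1.571, 0.382]
contact_force: [-0.1, 0.8, 0.6]
opening: 0.0238
```

```bash
python3 -c "
from h import *
st()"
```

```text
t 12.45 s -0.1765 x 0.0345 z 0.1979 psi 0.0495 F along 0.82 n -0.04 z 0.56 tq [ 0.51  0.06 -0.06] op 0.02382525365993128
```

move_arm(
  increments=[
    [0,-0.0025,0,0],
    [0,-0.005,0,0],
    [0,-0.0075,0,0],
    [0,-0.01,0,0],
  ],
)

```text
time: 12.95
tool_pos: [0.5346, -0.1111, 0.1979]
tool_rot: [0.127, 1.571, 0.176]
contact_force: [0.2, 2.2, 0.8]
opening: 0.0238
```

```bash
python3 -c "
from h import *
st()"
```

```text
t 12.95 s -0.1806 x 0.0346 z 0.1979 psi 0.0493 F along 2.14 n 0.27 z 0.77 tq [ 0.48  0.11 -0.01] op 0.023788730722175955
```

move_arm(
  increments=[
    [0,-0.0025,0,0],
    [0,-0.005,0,0],
    [0,-0.0075,0,0],
  ],
)

```text
time: 13.32
tool_pos: [0.5347, -0.1141, 0.1979]
tool_rot: [0.118, 1.571, 0.167]
contact_force: [-0.3, 1.9, 0.6]
opening: 0.0237
```

```bash
python3 -c "
from h import *
st()"
```

```text
t 13.32 s -0.1835 x 0.0345 z 0.1979 psi 0.0494 F along 1.91 n -0.2 z 0.64 tq [ 0.5   0.12 -0.04] op 0.0237230952098254
```

move_arm(
  increments=[
    [0,-0.0025,0,0],
    [0,-0.005,0,0],
    [0,-0.005,0,0],
  ],
)

```text
time: 13.7
tool_pos: [0.5348, -0.1162, 0.1979]
tool_rot: [-1.396, 1.571, -1.346]
contact_force: [-0.1, 0.8, 0.7]
opening: 0.0239
```

```bash
python3 -c "
from h import *
st()"
```

```text
t 13.7 s -0.1857 x 0.0345 z 0.1979 psi 0.0494 F along 0.84 n -0.08 z 0.68 tq [0.29 0.04 0.01] op 0.023916232687088822
```

move_arm(
  increments=[
    [0,-0.0025,0,0],
    [0,-0.005,0,0],
    [0,-0.0075,0,0],
  ],
)

```text
time: 14.08
tool_pos: [0.5349, -0.1187, 0.1979]
tool_rot: [1.408, 1.57, 1.457]
contact_force: [-0.0, 4.5, 3.1]
opening: 0.0242
```

```bash
python3 -c "
from h import *
st()"
```

```text
t 14.07 s -0.1881 x 0.0346 z 0.1979 psi 0.0495 F along 4.54 n 0.18 z 3.07 tq [ 1.07  0.02 -0.19] op 0.02419004078793393
```

move_arm(
  increments=[
    [0,-0.0025,0,0],
    [0,-0.005,0,0],
    [0,-0.005,0,0],
  ],
)

```text
time: 14.45
tool_pos: [0.535, -0.1211, 0.1979]
tool_rot: [-1.227, 1.571, -1.178]
contact_force: [-0.4, 3.2, 0.4]
opening: 0.0241
```

```bash
python3 -c "
from h import *
st()"
```

```text
t 14.45 s -0.1906 x 0.0346 z 0.1979 psi 0.0495 F along 3.23 n -0.23 z 0.35 tq [ 0.79 -0.08 -0.08] op 0.024108875202679566
```

move_arm(
  increments=[
    [0,-0.0025,0,0],
    [0,-0.005,0,0],
    [0,-0.005,0,0],
  ],
)

```text
time: 14.82
tool_pos: [0.5352, -0.1227, 0.1979]
tool_rot: [1.322, 1.57, 1.371]
contact_force: [1.1, 5.5, 1.5]
opening: 0.0237
```

```bash
python3 -c "
from h import *
st()
im=robot.read_camera('scene')[:,:,::-1]; zoom(im,235,100,120,120,6,'pics/s11.png')
st()"
```

```text
t 14.82 s -0.1922 x 0.0346 z 0.1979 psi 0.0493 F along 5.45 n 1.41 z 1.51 tq [ 1.21 -0.1  -0.2 ] op 0.023682089350909367
t 14.88 s -0.1921 x 0.0346 z 0.1979 psi 0.0493 F along 5.22 n 0.9 z 1.18 tq [ 1.23 -0.1  -0.14] op 0.023612304312680615
```

View pics/s11.png

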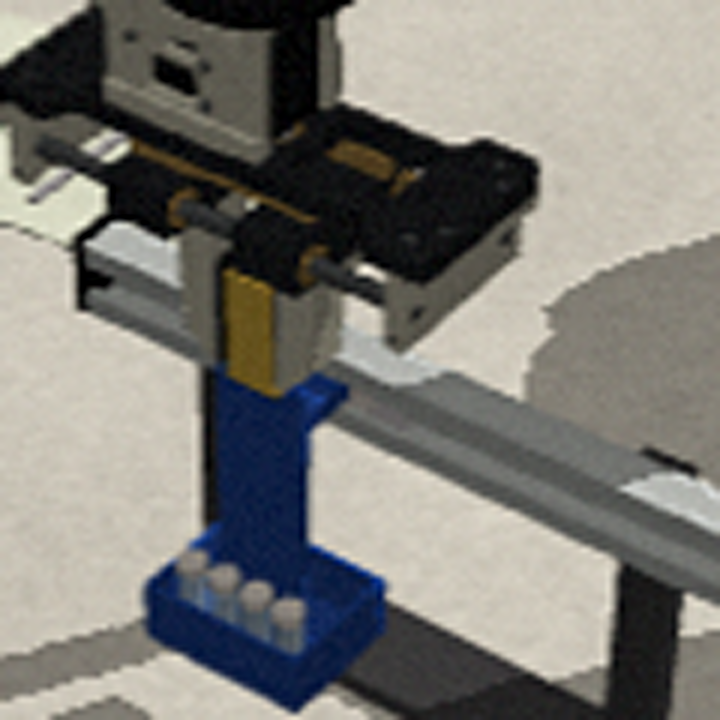

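move_arm(
  increments=[
    [0,-0.0025,0,0],
    [0,-0.004,0,0],
    [0,-0.004,0,0],
  ],
)

```text
time: 15.25
tool_pos: [0.5353, -0.124, 0.198]
tool_rot: [1.319, 1.57, 1.368]
contact_force: [0.9, 6.4, 1.1]
opening: 0.0235
```

```bash
python3 -c "
from h import *
st()"
```

```text
t 15.25 s -0.1935 x 0.0347 z 0.198 psi 0.0493 F along 6.35 n 1.22 z 1.1 tq [ 1.34 -0.04 -0.25] op 0.023537763430630687
```

move_arm(
  increments=[
    [0,-0.0025,0,0],
    [0,-0.0025,0,0],
    [0,-0.0025,0,0],
  ],
)

```text
time: 15.62
tool_pos: [0.5353, -0.1249, 0.1979]
tool_rot: [1.429, 1.569, 1.479]
contact_force: [1.0, 8.2, 1.6]
opening: 0.024
```

```bash
python3 -c "
from h import *
st()"
```

```text
t 15.62 s -0.1943 x 0.0346 z 0.1979 psi 0.0493 F along 8.1 n 1.38 z 1.56 tq [ 1.49 -0.11 -0.22] op 0.023962601554862756
```

move_arm(
  increments=[
    [0,-0.0025,0,0],
    [0,-0.0025,0,0],
    [0,-0.0025,0,0],
  ],
)

```text
time: 16.0
tool_pos: [0.5354, -0.1257, 0.1979]
tool_rot: [1.422, 1.569, 1.471]
contact_force: [0.8, 8.3, 2.0]
opening: 0.0239
```

```bash
python3 -c "
from h import *
st()
robot.read_camera('scene')
st()
im=robot.read_camera('side')[:,:,::-1]; zoom(im,185,100,120,140,4,'pics/d12.png')
st()"
```

```text
t 16.0 s -0.1952 x 0.0347 z 0.1979 psi 0.0493 F along 8.29 n 1.23 z 2.01 tq [ 1.65 -0.09 -0.24] op 0.023853549874757192
t 16.05 s -0.1952 x 0.0347 z 0.198 psi 0.0494 F along 8.33 n 2.58 z 1.64 tq [ 1.59 -0.1  -0.21] op 0.023951268329903637
t 16.1 s -0.1951 x 0.0347 z 0.1979 psi 0.0494 F along 7.5 n 1.18 z 1.98 tq [ 1.59 -0.09 -0.27] op 0.023623296385362584
```

View pics/d12.png

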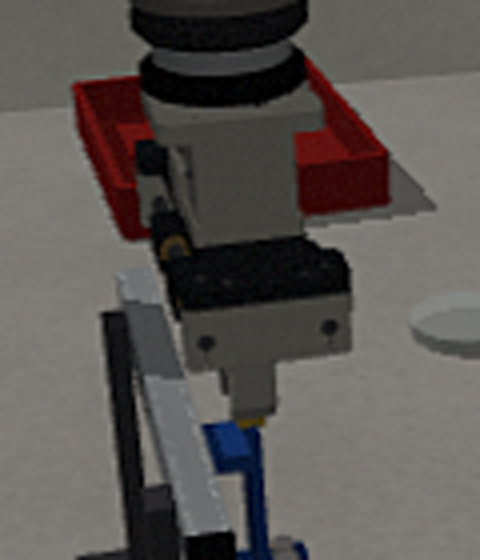

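move_arm(
  increments=[
    [0,-0.002,0,0],
    [0,-0.0025,0,0],
    [0,-0.0025,0,0],
  ],
)

```text
time: 16.48
tool_pos: [0.5354, -0.1266, 0.1979]
tool_rot: [1.435, 1.569, 1.484]
contact_force: [0.9, 8.4, 1.8]
opening: 0.0238
```

```bash
python3 -c "
from h import *
st()
robot.read_camera('side')
st()
im=robot.read_camera('wrist')[:,:,::-1];cv2.imwrite('pics/w12.png',im)
st()"
```

```text
t 16.48 s -0.196 x 0.0347 z 0.1979 psi 0.0493 F along 8.34 n 1.34 z 1.8 tq [ 1.75 -0.1  -0.26] op 0.023792780908832474
t 16.52 s -0.196 x 0.0347 z 0.1979 psi 0.0493 F along 9.16 n 1.71 z 1.17 tq [ 1.73 -0.06 -0.28] op 0.024301206608476594
t 16.57 s -0.196 x 0.0347 z 0.1979 psi 0.0494 F along 8.0 n 0.99 z 1.83 tq [ 1.72 -0.11 -0.29] op 0.023540594971593505
```

View pics/w12.png

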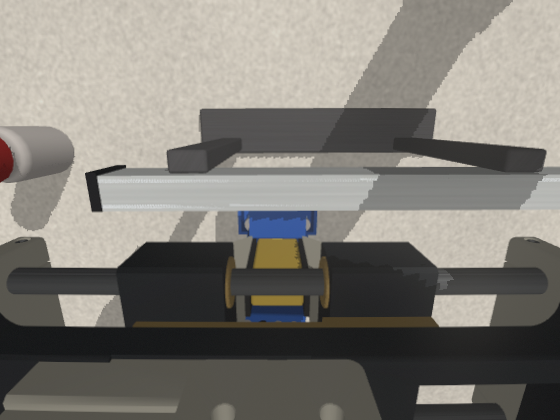

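```bash
python3 -c "
from h import *
im=robot.read_camera('scene')[:,:,::-1]; cv2.imwrite('pics/s13.png',im); zoom(im,275,145,60,50,12,'pics/s13z.png')
st()"
```

```text
t 16.62 s -0.196 x 0.0347 z 0.1979 psi 0.0494 F along 8.65 n 1.1 z 1.29 tq [ 1.67 -0.08 -0.29] op 0.02394523829038255
```

View pics/s13z.png

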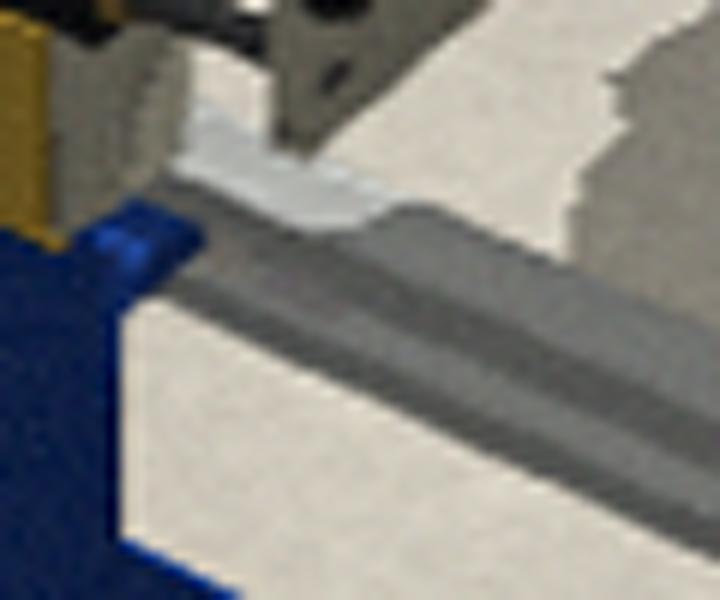

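```bash
python3 -c "
from h import *
o=[]
for f in ['pics/s2.png','pics/s13.png']:
    a=cv2.imread(f)[140:190,270:330].astype(float)
    m=a.mean(2,keepdims=True); e=np.clip(128+(a-m)*6,0,255)
    g=np.clip((a-60)*2.2,0,255)
    o.append(np.hstack([g,e]))
cv2.imwrite('pics/cmp.png',cv2.resize(np.vstack(o).astype(np.uint8),None,fx=6,fy=6,interpolation=cv2.INTER_NEAREST))"
```

```text
(no output)
```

View pics/cmp.png

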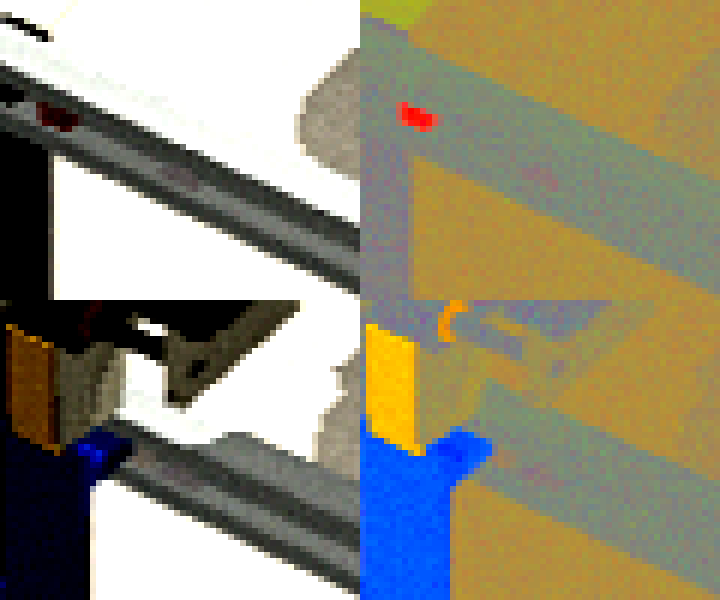

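```bash
python3 -c "
from h import *
def get(f,x0,y0,s):
    a=cv2.imread(f); return cv2.resize(a,None,fx=1/s,fy=1/s,interpolation=cv2.INTER_AREA) ,x0,y0
o=[]
for f in [('pics/s9.png',235,100,5),('pics/s11.png',235,100,6),]:
    a,x,y=get(*f); o.append((f[0],a[140-y:190-y,270-x:330-x]))
for f in ['pics/s2.png','pics/s13.png']: o.append((f,cv2.imread(f)[140:190,270:330]))
for f,a in o:
    a=a.astype(float); p=a[:,:,2]-a[:,:,1]  # R-G
    print(f,a.shape)
    print(p[24:36,22:40].round(0).astype(int))
"
```

```text
pics/s9.png (50, 60, 3)
[[-1 -1  0  0  0 -2 -1 -2 -2 -1 -2 -2 -1 -3 -2 -3 -4 -1]
 [-4 -3  1 -2 -2 -2 -2 -1 -1  1 -2 -3 -4 -3 -2 -3 -3  0]
 [ 0 -3 -2 -3 -2 -1 -5  0 -1 -1 -2 -1 -2 -2 -3 -3 -3 -2]
 [-1 -4 -3 -3 -1 -1  1  2 -1 -2 -3 -4 -3 -3 -3 -2 -4 -5]
 [-3 -3 -1 -2  0  2  6  5  4  2 -2 -4 -3 -3 -3 -1 -3  0]
 [-1 -1 -3 -4 -2  1  2  3  4  5  0 -2 -3 -2  0  2 -2 -4]
 [-1 -2 -1 -2 -3 -3 -3  2  2  5  4  2 -2 -1 -1  1 -1 -4]
 [ 0 -2 -2 -2 -2 -1 -3  0 -1  3  4  2  0 -1 -1 -3 -1 -2]
 [ 6  2  0 -1  0 -2 -2 -1 -1 -2 -2  0 -1 -2 -2 -4 -3 -3]
 [ 7  7  5  4  0 -3 -1 -3 -2  0  0 -1 -1 -1 -1 -3 -3 -4]
 [ 6  5  5  5  4  2  0 -1  0 -1 -1 -1 -2 -3 -2  0 -2 -4]
 [ 6  5  5  5  7  9  3  1  1 -1  0  0 -1 -2 -3 -1 -3  0]]
pics/s11.png (50, 60, 3)
[[-14  -3   0  -1   0   1  -1  -3  -2  -3  -2  -1  -1   0   0  -2  -2  -3]
 [-15   0   6   3   0  -1  -5  -2   0  -2  -2  -3  -2  -3  -4  -1   0  -3]
 [-10   0   6   4   5   0  -3  -4  -2  -3   0   0  -2  -3  -1  -1  -2  -2]
 [ -2   5   3   6   3   2   3   2  -2  -4  -1  -1  -1  -2  -2  -4  -1  -3]
 [ -1  -3  -3   1   3   5   3   3   2   0  -2  -2  -3  -1  -2  -3 
[... 1253 characters left out ...]
png (50, 60, 3)
[[ 1  1 -3 -3 -3  0 -2 -1 -2 -3 -2 -3 -2 -4 -3 -5 -2 -2]
 [-1  5  4  2  0  0  0 -2 -1 -2 -1 -1 -2  2 -2 -3  0  1]
 [ 7  5  3  4  0 -3 -1 -4 -2  0 -1 -3 -3 -3 -3  0 -4 -2]
 [ 2  5  5  1 -2  0 -2  3  2  0 -2 -2 -1 -1  2 -2 -2 -1]
 [-1 -4  1  0  1  3  4  4  2  1 -1 -4 -4 -1  0 -1 -5 -2]
 [-3 -4 -1 -2  0  2  5  0  4  3  0 -3 -2 -3 -1  0  0 -2]
 [ 0 -1 -2 -1 -5  0 -1  4  2  2  3  4  0 -1 -5 -3 -3 -2]
 [ 2 -3 -4 -3 -2  0  0 -1 -3  0  3 -1 -3 -3 -2  0 -2 -3]
 [ 4  1 -1 -2 -3 -1 -1  0 -3 -3 -2 -2 -3  1 -3 -2 -1 -1]
 [ 5  4  3  1  0  1 -2 -3 -2 -1 -1 -4 -2 -1 -4 -2 -4 -3]
 [ 7  6  7  6  5  2 -1  0 -4 -2 -2 -2 -3  1  0 -2 -3 -2]
 [ 5  7  5  4  6  6  6  4 -1 -1 -3 -3 -1 -4 -1 -2 -4 -4]]
```

move_arm(
  increments=[
    [0,-0.0025,0,0],
    [0,-0.0035,0,0],
    [0,-0.0035,0,0],
  ],
)

```text
time: 17.0
tool_pos: [0.5355, -0.1277, 0.198]
tool_rot: [1.436, 1.568, 1.486]
contact_force: [1.2, 9.9, 2.2]
opening: 0.0238
```

```bash
python3 -c "
from h import *
st()
im=robot.read_camera('scene')[:,:,::-1]; cv2.imwrite('pics/s14.png',im)
st()
robot.read_camera('side');st()
a=im[140:190,270:330].astype(float); p=a[:,:,2]-a[:,:,1]; print(p[24:34,20:36].astype(int))"
```

```text
t 17.0 s -0.1972 x 0.0347 z 0.198 psi 0.0493 F along 9.78 n 1.68 z 2.23 tq [ 1.79 -0.08 -0.33] op 0.023835537100434363
t 17.05 s -0.1972 x 0.0347 z 0.1979 psi 0.0493 F along 8.94 n 1.41 z 2.35 tq [ 1.9  -0.03 -0.33] op 0.02363417068055824
t 17.1 s -0.1972 x 0.0347 z 0.198 psi 0.0493 F along 8.78 n 1.32 z 2.14 tq [ 1.83 -0.11 -0.27] op 0.024224598221812308
[[-17  -7   1   1   1  -1  -2   0  -3  -1   3  -1   0   0  -2  -2]
 [-15   0   3   4   2   1  -1  -2  -1  -1  -4   0   2  -4   0  -2]
 [-10   0   5   4   3   3   0  -3  -3  -3  -2  -1  -1  -3  -4  -1]
 [ -3  -1   1   5   2   3  -1   1   1   1   3  -5  -3  -2   0   0]
 [  0  -1  -6   1  -4   1   2   3   3   4   1   1  -1  -1  -1  -3]
 [ -1  -2   0  -2  -2  -3  -1  -1   2   4   5   6   1   1  -3   2]
 [  0  -1   2  -4  -2  -2  -4   0  -1   1   4   1   2   3  -3   0]
 [  5   1   0  -3  -3  -4  -1  -3  -3  -2  -2   0   1   1   1  -1]
 [  6   6   4   3  -1  -2  -2  -2  -3   0  -2  -3  -3  -2  -4  -2]
 [  5   9   2   6   5   0  -1  -4  -2  -2  -2   0  -2   0  -3  -3]]
```

move_arm(
  increments=[
    [0,0.0025,0,0],
    [0,0.005,0,0],
    [0,0.005,0,0],
  ],
)

```text
time: 17.48
tool_pos: [0.5354, -0.126, 0.1979]
tool_rot: [1.438, 1.569, 1.487]
contact_force: [0.9, 9.0, 2.3]
opening: 0.0237
```

```bash
python3 -c "
from h import *
st();robot.read_camera('side');st();robot.read_camera('side');st()"
```

```text
t 17.48 s -0.1954 x 0.0346 z 0.1979 psi 0.0494 F along 8.94 n 1.36 z 2.33 tq [ 1.63 -0.11 -0.32] op 0.02368128017704469
t 17.52 s -0.1955 x 0.0347 z 0.198 psi 0.0495 F along 7.68 n 1.44 z 2.29 tq [ 1.65 -0.11 -0.28] op 0.02370301208405871
t 17.57 s -0.1954 x 0.0347 z 0.1979 psi 0.0494 F along 8.4 n 1.63 z 1.93 tq [ 1.63 -0.12 -0.29] op 0.02387319722556094
```

move_arm(
  increments=[
    [0,0.0025,0,0],
    [0,0.005,0,0],
    [0,0.005,0,0],
  ],
)

```text
time: 17.95
tool_pos: [0.5353, -0.1243, 0.1979]
tool_rot: [1.399, 1.57, 1.449]
contact_force: [1.3, 6.9, 1.6]
opening: 0.0242
```

```bash
python3 -c "
from h import *
st();robot.read_camera('side');st();robot.read_camera('side');st()"
```

```text
t 17.95 s -0.1937 x 0.0346 z 0.1979 psi 0.0495 F along 6.81 n 1.65 z 1.62 tq [ 1.39 -0.09 -0.25] op 0.024193079570634872
t 18.0 s -0.1938 x 0.0346 z 0.1979 psi 0.0494 F along 7.07 n 0.25 z 1.42 tq [ 1.44 -0.09 -0.25] op 0.02350623676091043
t 18.05 s -0.1938 x 0.0346 z 0.1979 psi 0.0494 F along 6.26 n 0.7 z 1.57 tq [ 1.44 -0.06 -0.25] op 0.023975921544719375
```

move_arm(
  increments=[
    [0,0.0025,0,0],
    [0,0.005,0,0],
    [0,0.005,0,0],
  ],
)

```text
time: 18.42
tool_pos: [0.5352, -0.1226, 0.1979]
tool_rot: [1.269, 1.57, 1.319]
contact_force: [1.3, 6.8, 0.5]
opening: 0.0238
```

```bash
python3 -c "
from h import *
st();robot.read_camera('side');st();robot.read_camera('side');st()"
```

```text
t 18.43 s -0.1921 x 0.0346 z 0.1979 psi 0.0495 F along 6.74 n 1.61 z 0.54 tq [ 1.21 -0.09 -0.16] op 0.02378131629714844
t 18.48 s -0.1921 x 0.0346 z 0.1979 psi 0.0494 F along 5.18 n 0.91 z 0.39 tq [ 1.15 -0.16 -0.23] op 0.02369844543451028
t 18.52 s -0.1921 x 0.0346 z 0.1979 psi 0.0494 F along 5.21 n 0.89 z 0.31 tq [ 1.19 -0.06 -0.2 ] op 0.023669988991347368
```

move_arm(
  increments=[
    [0,0.0025,0,0],
    [0,0.004,0,0],
    [0,0.004,0,0],
  ],
)

```text
time: 18.9
tool_pos: [0.5351, -0.1213, 0.1979]
tool_rot: [0.738, 1.571, 0.788]
contact_force: [1.6, 5.3, 0.4]
opening: 0.024
```

```bash
python3 -c "
from h import *
st();robot.read_camera('side');st();im=robot.read_camera('scene')[:,:,::-1]; cv2.imwrite('pics/s15.png',im);st()
a=im[140:190,270:330].astype(float); p=a[:,:,2]-a[:,:,1]; print(p[24:34,20:36].astype(int))"
```

```text
t 18.9 s -0.1908 x 0.0346 z 0.1979 psi 0.0495 F along 5.19 n 1.86 z 0.4 tq [ 1.06 -0.1  -0.18] op 0.024005089037323915
t 18.95 s -0.1908 x 0.0346 z 0.1979 psi 0.0494 F along 3.97 n 0.3 z 1.29 tq [ 1.05 -0.12 -0.14] op 0.02412229130715973
t 19.0 s -0.1908 x 0.0346 z 0.1979 psi 0.0494 F along 5.0 n 0.72 z 1.05 tq [ 1.06 -0.14 -0.17] op 0.023694187692005455
[[-24 -23 -19 -12  -3  -3  -2  -5   1  -1  -2  -2   0  -2   3  -2]
 [-21 -16 -21  -8   1   2  -1  -2  -1  -6  -1  -1   1  -2  -2  -1]
 [-15 -17 -14  -6   3   5   5   1  -1  -1  -4  -1  -1  -1  -4  -2]
 [ -9 -18  -9   2   5   3   6   3   4   3   1  -3  -2  -1   0  -1]
 [-16 -12  -3  -2   3   3   3   0   2   4   1   3   0  -4  -2  -1]
 [ -9  -4  -2  -1  -1   0  -3   3   3   5   4   2   2  -1  -3  -6]
 [ -2  -2  -2   0   0   0   0  -1  -1   3   1   2   1  -1  -1   1]
 [  4   2  -1  -1  -2  -2   1  -1  -2  -3  -2   2   4  -1  -1   2]
 [  7   6   6   3   0  -2  -1  -1  -1   1  -1  -3  -1  -4  -5   0]
 [  5   6   5   5   4   0   0   0   1  -4  -4  -4   0  -4  -2   1]]
```

move_arm(
  increments=[
    [0,0.0025,0,0],
    [0,0.004,0,0],
    [0,0.004,0,0],
  ],
)

```text
time: 19.38
tool_pos: [0.535, -0.1207, 0.1979]
tool_rot: [-1.513, 1.569, -1.463]
contact_force: [0.6, -0.7, -1.3]
opening: 0.0237
```

```bash
python3 -c "
from h import *
st();robot.read_camera('side');st();im=robot.read_camera('scene')[:,:,::-1]; cv2.imwrite('pics/s16.png',im);st()
a=im[140:190,270:330].astype(float); p=a[:,:,2]-a[:,:,1]; print(p[24:34,20:36].astype(int))"
```

```text
t 19.38 s -0.1901 x 0.0345 z 0.1979 psi 0.0495 F along -0.68 n 0.6 z -1.27 tq [-0.18 -0.09 -0.02] op 0.02365890945435248
t 19.43 s -0.1901 x 0.0346 z 0.1979 psi 0.0494 F along -0.7 n 1.07 z -0.76 tq [-0.22 -0.13  0.02] op 0.023917537358595958
t 19.48 s -0.1901 x 0.0345 z 0.1979 psi 0.0493 F along -3.0 n -0.29 z -1.42 tq [-0.34 -0.1  -0.01] op 0.024319361540270923
[[-23 -21 -18 -11  -1  -3  -1  -4  -3  -3   1  -2  -2  -1   0  -1]
 [-20 -23 -17 -16   0   4   1   1   0   1  -4  -4   1  -1  -1   2]
 [-21 -19 -15 -12   1   5   5   3  -1   0  -3  -4  -1  -1  -1  -1]
 [-18 -18 -11   1   6   5   4   5   3   3   1  -1  -2  -2  -3  -2]
 [-17 -12  -5   0  -1   2   3   3   2   4   3   1  -3  -1  -1  -1]
 [-14  -3  -4  -2   0  -1   1   1   2   5   3   4   2  -1  -1   0]
 [ -2  -1   0  -3  -2  -2   2  -2   0   4   2   3   2   3  -2  -1]
 [  6   3   0  -1  -1   0  -2  -6  -4  -2   2   0   2   0  -1   0]
 [  8   7   5   3  -1   0  -1  -4  -2  -1  -2   2   0  -4  -2  -3]
 [  5   3   6   7   3   4   1  -2  -4  -2  -2  -2  -3  -2   0  -2]]
```

The catch holds: on pulling back, the force flipped sharply from +5 N to −2 N. I'll ease to neutral and release.

move_arm(
  increments=[
    [0,-0.001,0,0],
    [0,-0.001,0,0],
  ],
)

```text
time: 19.73
tool_pos: [0.535, -0.1206, 0.198]
tool_rot: [-1.36, 1.57, -1.311]
contact_force: [1.6, -3.1, -0.9]
opening: 0.0241
```

```bash
python3 -c "
from h import *
st()"
```

```text
t 19.73 s -0.1901 x 0.0346 z 0.198 psi 0.0493 F along -3.2 n 1.49 z -0.95 tq [-0.41 -0.19  0.07] op 0.02411862811371103
```

move_arm(
  increments=[
    [0,0,0,0],
    [0,0,0,0],
    [0,0,0,0],
    [0,0,0,0],
    [0,0,0,0],
  ],
  gripper=0.3,
)

```text
time: 20.35
tool_pos: [0.535, -0.1202, 0.198]
tool_rot: [0.553, 1.571, 0.603]
contact_force: [-0.0, 0.8, -0.5]
opening: 0.0636
```

```bash
python3 -c "
from h import *
st()
im=robot.read_camera('wrist')[:,:,::-1]; cv2.imwrite('pics/w17.png',im)"
```

```text
t 20.35 s -0.1896 x 0.0345 z 0.198 psi 0.0494 F along 0.83 n -0.0 z -0.49 tq [ 0.14 -0.04  0.04] op 0.06359151040110282
```

View pics/w17.png

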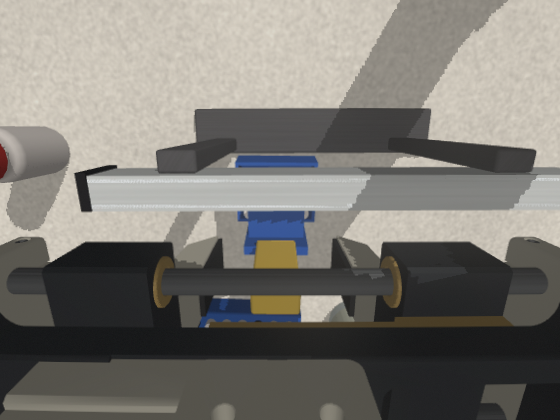

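move_arm(
  increments=[
    [-0.03,0,0,0],
    [-0.08,0,0,0],
    [-0.15,0,0,0],
    [-0.22,0,0,0],
    [-0.3,0,0,0],
  ],
)

```text
time: 21.02
tool_pos: [0.5348, -0.1202, 0.3196]
tool_rot: [-0.382, 1.57, -0.333]
contact_force: [0.1, 0.1, 0.5]
opening: 0.0642
```

```bash
python3 -c "
from h import *
st()
im=robot.read_camera('scene')[:,:,::-1]; cv2.imwrite('pics/s18.png',im); zoom(im,235,130,100,110,6,'pics/s18z.png')
im=robot.read_camera('side')[:,:,::-1]; cv2.imwrite('pics/d18.png',im); zoom(im,185,150,100,120,6,'pics/d18z.png')"
```

```text
t 21.02 s -0.1896 x 0.0344 z 0.3196 psi 0.0494 F along 0.11 n 0.08 z 0.54 tq [ 0.13 -0.03  0.01] op 0.06424084693575985
```

View pics/s18.png

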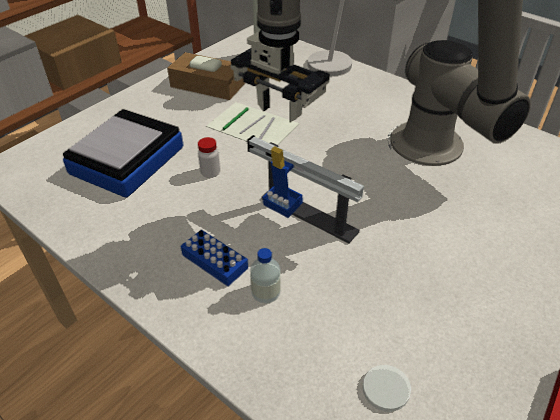

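View pics/s18z.png

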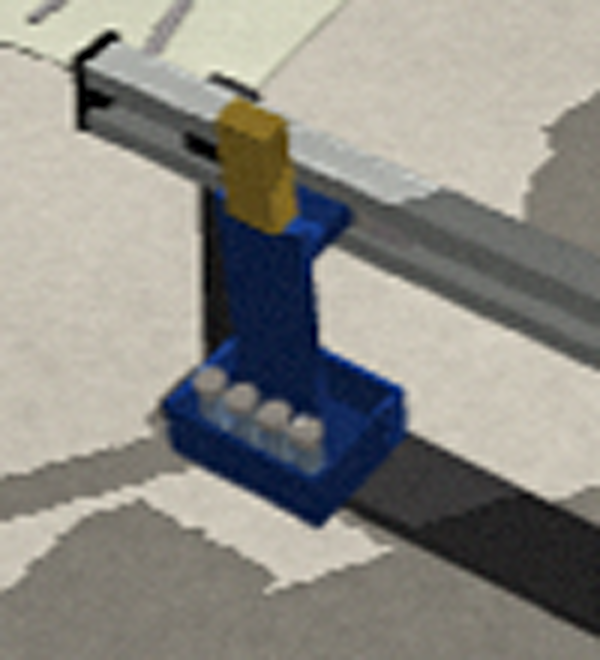

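View pics/d18z.png

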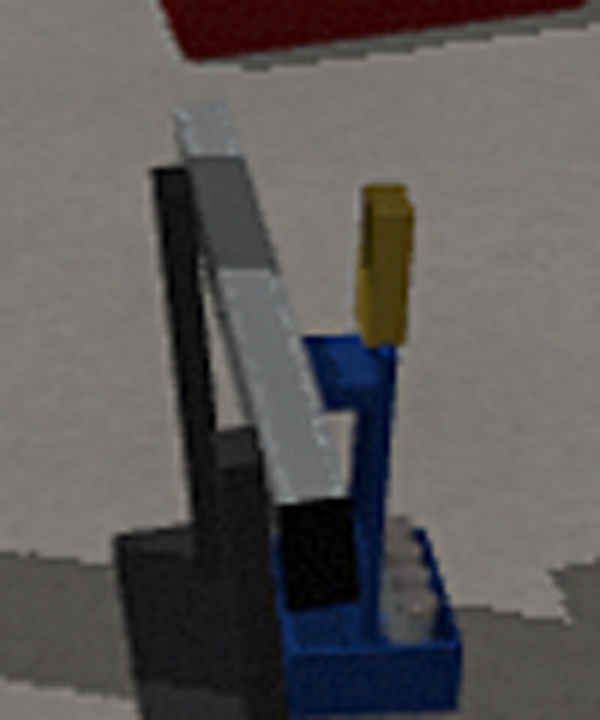

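move_arm(
  increments=[
    [0,0,0,0],
    [0,0,0,0],
    [0,0,0,0],
    [0,0,0,0],
    [0,0,0,0],
  ],
)

```text
time: 21.75
tool_pos: [0.535, -0.1202, 0.3177]
tool_rot: [2.714, 1.571, 2.764]
contact_force: [-0.3, -0.8, -0.7]
opening: 0.0641
```

```bash
python3 -c "
from h import *
a=robot.read_camera('scene')[:,:,::-1]; b=robot.read_camera('side')[:,:,::-1]
for n,i,r in (('scene',a,cv2.imread('pics/s18.png')),('side',b,cv2.imread('pics/d18.png'))):
    d=np.abs(i.astype(int)-r).max(2); sl=(slice(150,225),slice(255,310)) if n=='scene' else (slice(175,275),slice(225,265))
    print(n,'moved px in hanger area',(d[sl]>40).sum())
s=cam('scene');e=cam('side')
S=lambda u,v:(235+(u+.5)/6-.5,130+(v+.5)/6-.5); D=lambda u,v:(185+(u+.5)/6-.5,150+(v+.5)/6-.5)
# top face centre; bottom of block front(+x) face centre
top,r=tri(ray(s,S(253,110)),ray(e,D(385,190)))
d=np.array([-np.sin(PSI),np.cos(PSI),0]);n=np.array([np.cos(PSI),np.sin(PSI),0])
print('top centre: n',(top-M)@n,'s',(top-M)@d,'z',top[2],r)
s2,o2=cv2.imread('pics/s0.png'),0
p=cv2.imread('pics/scene0.png').astype(int)
for nm,(x,y,w,h) in dict(bottle=(245,245,40,60),rack=(180,228,70,58),jar=(195,135,28,45),dish=(358,362,58,50)).items():
    print(nm,(np.abs(a.astype(int)-p).max(2)[y:y+h,x:x+w]>40).mean().round(3))
"
```

```text
scene moved px in hanger area 0
side moved px in hanger area 1
top centre: n 0.042694931529749555 s -0.19208135119734931 z 0.23720153436901664 [np.float64(0.07780301019705356), np.float64(0.07780301019702225)]
bottle 0.021
rack 0.101
jar 0.0
dish 0.0[ WARN:0@2.628] global loadsave.cpp:275 findDecoder imread_('pics/s0.png'): can't open/read file: check file path/integrity
```

```bash
python3 -c "
from h import *
print(robot.hand_in())"
```

```text
the job is handed in; nothing more can be done
None
```

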